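Put the stapler, staples, sharpener and stamp back where they belong

TASK

Tidy the desk set so that each thing lies with what it is used with: lay the stapler, upright on its base, in the long lane of the empty pen tray, and the small carton of staples flat in the little well behind it in that same tray. Lay the metal sharpener flat on its base in the well behind the pencil, and stand the rubber stamp upright on the middle of the closed ink pad. Leave the pencil, the highlighter and the ink pad where they are.

Things in the scene. Friction and masses are not known exactly. Their poses are not given: they have to be found in the camera images.
- stapler_mid (a point): black desk stapler, 144x39x54 mm, upright on its base (39 mm wide, 8 mm high); x along its length, z up. Point: centre, 27 mm above its underside. Its arm along the top is 28 mm wide from 28 to 52 mm above the underside: grip there across y; rigid, 0.15 to 0.29 kg
- staple_box_mid (a point): small white and grey carton of staples, 30x52x20 mm (x, y, z), lying flat, z up. Point: its centre, 10 mm above its underside. Grip across x (30 mm); 0.08 kg
- sharpener_mid (a point): small bare metal pencil sharpener block, 26x15x11 mm (x, y, z), lying flat, z up. Point: its centre, 5.5 mm above its underside. Grip across y (15 mm)
- stamp_mid (a point): black rubber stamp standing upright: foot 28x56 mm (x, y) and 18 mm high, above it a round handle 28 mm across with its top 70 mm above the underside. Point: on its axis, 35 mm above the underside. z up. Grip the handle about 50 mm above the underside, across any direction
- tray_empty: Fixed light wooden pen tray, 253 mm long (its x), 60 mm wide (its y), open at the top: floor 2.5 mm thick, rims and cross wall 3 mm thick, their tops 9.5 mm above the underside. Origin: centre of the underside, 3 mm above the desk; +x runs along it to its well. Inside: a lane 176x54 mm centred at x=-35.5 mm, and behind it a well 68x54 mm centred at x=+89.5 mm. Its lane and its well are both empty: stapler and staples go here
- tray_pencil: Light wooden pen tray, same shape, size and axes as tray_empty (lane centred at x=-35.5 mm, well behind it at x=+89.5 mm). A yellow pencil lies in its lane; its well is empty: the sharpener goes in that well
- tray_marker: Light wooden pen tray, same shape, size and axes as tray_empty. A grey and white highlighter lies in its lane and a small black clip in its well: nothing goes here. The three trays lie side by side, 68 mm apart, on a grey desk pad; which is where changes
- ink_pad_top (a point): closed black ink pad, a flat tin 78x113x16 mm (x, y, z), loose on the desk. Point: middle of the top of its lid, 16 mm above the desk; z up
- pencil_mid (a point): yellow pencil, 170 mm long, 7 mm thick, lying in the lane of tray_pencil. Point: its middle; z along its length
- highlighter_mid (a point): grey and white highlighter, 117 mm long, 18 mm thick, lying in the lane of tray_marker. Point: its middle; z along its length
Not all that is in view belongs to the job. There is more than one size of the part that bears sharpener_mid; the job needs the smaller.

How it is judged:
At the end, for the whole second after the job is handed in: Stapler upright in the lane of the empty tray (18 mm lengthwise, 11 mm across); staple carton flat in that tray's well; sharpener flat in the well behind the pencil; stamp upright on the ink pad within 18 mm of its middle; pencil, highlighter, ink pad moved under 30 mm; all at rest (x of stapler_mid in the frame of tray_empty between -0.0535 and -0.0175 m and y of stapler_mid in the frame of tray_empty between -0.011 and 0.011 m and z of stapler_mid in the frame of tray_empty between 0.026 and 0.034 m and angle between each of stapler_mid, staple_box_mid, stamp_mid's own z axis and vertical below 0.08 rad and angle between the x axis of stapler_mid and the x axis of tray_empty, either way round below 0.2 rad and x of staple_box_mid in the frame of tray_empty between 0.0775 and 0.1015 m and y of staple_box_mid in the frame of tray_empty between -0.015 and 0.015 m and z of staple_box_mid in the frame of tray_empty between 0.008 and 0.016 m and x of sharpener_mid in the frame of tray_pencil between 0.0635 and 0.1155 m and y of sharpener_mid in the frame of tray_pencil between -0.022 and 0.022 m and z of sharpener_mid in the frame of tray_pencil between 0.006 and 0.011 m and angle between sharpener_mid's own z axis and vertical below 0.1 rad and horizontal distance between stamp_mid and ink_pad_top below 0.018 m and z of stamp_mid in the frame of ink_pad_top between 0.031 and 0.039 m and distance of each of ink_pad_top, pencil_mid, highlighter_mid from where it was at the start of the episode below 0.03 m and linear speed of each of stapler, staple_box, sharpener, stamp below 0.02 m/s); the robot touches nothing.
It also fails if it takes over 104 s, if anything falls off the work surface, if the arm or the gripper's body presses on something with over 40 N, if the wrist force passes 120 N, or if a joint passes its speed limit or range.

ROBOT

A 7-joint arm with a two-finger parallel gripper is mounted at the origin on a cart in front of the work surface, level with it; the furniture and walls round the work are solid. World frame = base frame: x ahead of the robot, y to its left, z up, the work surface at z = 0. Lengths are in m, angles in rad, forces in N, time in s.
With the tool pointing down it reaches from about 0.425 to 0.925 m from the base axis. Payload 6.8 kg.
Tool frame: the origin (TCP) lies at the very end of the fingers, on their centre line; the grasp point (between the pads) lies 19 mm behind it (hold_point_z is the distance from the TCP to the grasp point, in m); z points along the fingers, y is the direction in which the jaws open and shut (so a half turn about z gives the same grasp; the last joint's range is limited). The gripper opens to 85 mm and grips with 20 to 120 N. Pads are 22 mm wide; open, the fingers measure 114 mm over their backs; the gripper's body (76 mm by 85 mm) begins 54 mm behind the grasp point. The pads swing forward as they close: fully open they stand 13 mm farther back than shut.
Start: joints at [1.21, 0.477, 0.022, 1.555, -0.011, 1.109, -0.083], TCP at [0.169, -0.654, 0.231] pointing down, gripper open.
Joint ranges: [-2.96, 2.96], [-0.34, 2.1], [-1.41, 1.46], [0.24, 2.44], [-1.37, 4.51], [0.17, 1.92], [-2.96, 2.96]. Speed limits (rad/s): [2.39, 2.39, 3.14, 3.14, 3.14, 3.14, 3.14].

INTERFACE

Orientations are given as a unit quaternion [w, x, y, z].
In Python, from station import get_obs, read_camera, calibration, hand_in, regions_of, hold_point_z gives the robot as it stands.
- The arm moves only by the tool send_rows, never from a script. Its argument "motion" is text: rows parted by semicolons, each of 7 numbers parted by spaces: the shift along the world's x, y, z in cm, then the turn, a rotation vector about the world's x, y, z in degrees, then the closure, from 0 (fully open) to 1 (shut). In form: dx dy dz rx ry rz fingers; .... A call has 1 to 20 rows; each row shifts and turns the pose as measured when the row begins; what a row does not reach is not made up. A row lasts 1/12 s, in which the tool goes at most 41.7 mm and 7.16 degrees, less where a joint would pass 70% of its speed; a pose out of reach is approached as far as the arm can. A call is refused whole if a number of a shift passes 4.17 or a number of a turn 7.16, either way. A call with a gripper value outside its range is refused whole. The fingers move at their own pace and stop on an object; "newtons" is the grip in N (left out, the last holds). Time passes only in rows, so rows that do not move let the fingers close. It gives the time, the measured TCP pose, the force and the opening at its end, in the units of the state.
- get_obs(): the state, without advancing time (a new reading comes with each control period).
- read_camera(name): name is "side" or "top" or "wrist"; returns the picture (420x560x3 uint8, red, green, blue); there is no depth.
- calibration(name): a dict with "mtx" (3x3 intrinsics, pixels), "R" (3x3) and "t" (3): a world point X has camera coordinates R X + t; the wrist camera has in their place "hand_eye" (4x4, takes a point from camera to tool coordinates, whose origin is the TCP and whose axes are the flange's). Camera axes: x right, y down, z forward; pixel columns grow to the right and rows downward; lengths in m; the calibration is good to about 2 mm. A picture is of the moment at which its call begins: read the wrist's pose just before it. calibration takes no time and is no camera call.
- hand_in(): hands the job in, once; it reports no verdict.
Trained networks look in the newest picture that a camera, given by its name, has taken for a name from the list of things; names that differ only in an ending like _2 or _b are one class to them, and where a whole thing is asked for, a point or a joint stands for the part that bears it (a point fixed in the world has none). Each returns a list of dicts, best first, with "conf" (0 to 1); they miss things now and then, are a little off and sometimes report something else, mostly with a low value. They report only what shows in the picture. A call takes as long as a camera call. They do not tell look-alikes from the thing itself.
- regions_of(thing, camera): "region" (420x560 bool, what is visible of it) and "point" ([column, row] in pixels, amid what is visible of it).
The state is a dict: "t": time; "q": joint angles; "joint_vel": joint speeds; "joint_torque": joint torques, N m; "eef_pos": TCP position; "tool_rot": TCP orientation; "contact_force": force on the tool from outside, world axes, zero at the start; "torque": the same for the moment, N m; "gripper_width": opening from 0.0 (shut) to 1.0 (fully open).
Only numpy, scipy, OpenCV 4.12 (cv2) and the standard library are available. Lean on these libraries where they do the work, as an engineer would, in place of code of your own. Each camera call takes 0.05 s, during which the arm holds its last target.

## Working session

There is one attempt and no reset: what is moved stays moved. The work goes in short steps, Python scripts to look and compute and a tool call to move; the robot and the scene stay as the last step left them, time stands still between calls to the robot, and variables do not carry over. Pictures are saved under pics/ and viewed, and the job is handed in when it is done.

Besides the shell and the picture viewer there is one more tool, called after "Emit:" by a JSON object that holds its "name" and its "arguments". send_rows: Moves the arm, as the interface text tells. Its arguments: {"type":"object","properties":{"motion":{"type":"string"},"newtons":{"type":"number"}},"required":["motion"]}

```bash
mkdir -p pics; ls; python3 - <<'E'
from station import *
import cv2
o=get_obs()
for k in o: print(k,o[k])
print(hold_point_z if not callable(hold_point_z) else hold_point_z())
for n in ["top","side","wrist"]:
    im=read_camera(n); cv2.imwrite(f"pics/{n}0.png",im[:,:,::-1]); print(n,calibration(n))
E
```

```text
pics
t 0.0
q [ 1.209907    0.47782955  0.02232356  1.5564554  -0.01151419  1.10928078
 -0.08308889]
joint_vel [-6.01645633e-04 -2.57605094e-03  1.24952394e-03  9.13428294e-05
  2.73152366e-04 -9.07712795e-04 -7.84683689e-04]
joint_torque [-2.53487851e-04 -5.96462631e+01  1.60781465e+00 -2.81195873e+01
  1.24396576e-02  9.34784854e-03  5.69767337e-06]
eef_pos [ 0.16867275 -0.6529752   0.23030398]
tool_rot [-9.05982982e-04  9.92019834e-01  1.26078535e-01 -1.74663082e-04]
contact_force [-0.59781098 -0.13436454  0.43651651]
torque [ 0.0528555  -0.01192195  0.00489379]
gripper_width 1.0021262501197352
0.0187
top {'mtx': array([[485.07080379,   0.        , 280.10173862],
       [  0.        , 485.07080379, 210.02812961],
       [  0.        ,   0.        ,   1.        ]]), 'R': array([[-0.00764775, -0.9998784 ,  0.01359048],
       [-0.99822965,  0.00683206, -0.05908369],
       [ 0.05898365, -0.01401827, -0.99816052]]), 't': array([-0.09065369,  0.4737449 ,  1.24177327])}
side {'mtx': array([[519.07467279,   0.        , 280.87759004],
       [  0.        , 519.07467279, 206.89262976],
       [  0.        ,   0.        ,   1.        ]]), 'R': array([[-0.99920827, -0.03547757,  0.0180047 ],
       [-0.03619503,  0.62277577, -0.78156271],
       [ 0.01651506, -0.7815956 , -0.62356681]]), 't': array([0.47855835, 0.14135928, 1.13496552])}
wrist {'mtx': array([[336.19935737,   0.        , 277.93614536],
       [  0.        , 336.19935737, 204.93838282],
       [  0.        ,   0.        ,   1.        ]]), 'hand_eye': array([[ 4.93529820e-04, -9.65121284e-01, -2.61802720e-01,
         6.60074468e-02],
       [ 9.99999798e-01,  5.81272352e-04, -2.57707783e-04,
         1.05849020e-03],
       [ 4.00897949e-04, -2.61802540e-01,  9.65121375e-01,
        -1.42926521e-01],
       [ 0.00000000e+00,  0.00000000e+00,  0.00000000e+00,
         1.00000000e+00]])}
```

View pics/top0.png

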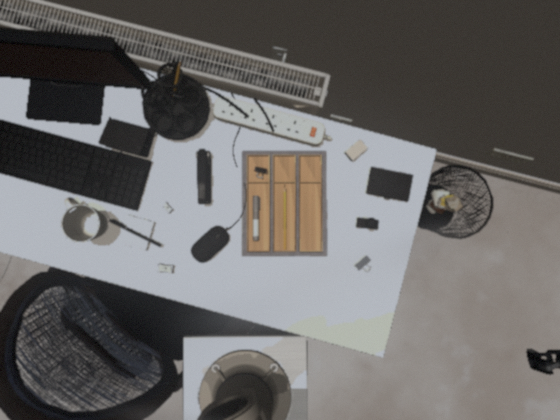

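View pics/side0.png

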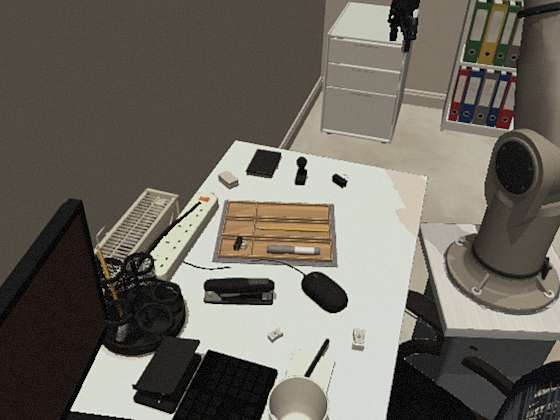

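View pics/wrist0.png

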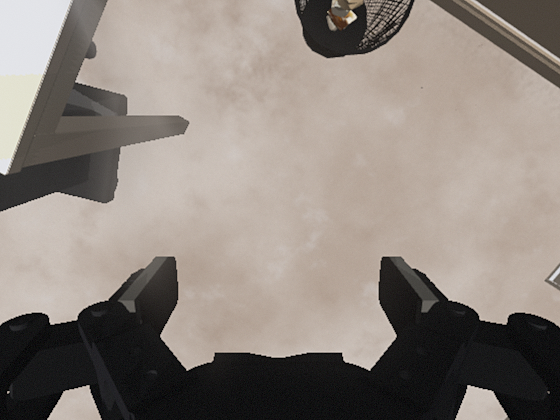

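```bash
cat > h.py <<'E'
from station import *
import numpy as np, cv2
def proj(c,X):
    k=calibration(c); p=(k["R"]@np.atleast_2d(X).T).T+k["t"]; u=(k["mtx"]@p.T).T; return u[:,:2]/u[:,2:]
def back(c,uv,z):
    k=calibration(c); uv=np.atleast_2d(uv).astype(float)
    d=np.c_[uv,np.ones(len(uv))]@np.linalg.inv(k["mtx"]).T@k["R"]
    o=-k["R"].T@k["t"]; return o+d*((z-o[2])/d[:,2])[:,None]
def rect(c,m,z):
    cs,_=cv2.findContours(m.astype(np.uint8),0,2); q=max(cs,key=cv2.contourArea)[:,0]
    w=back(c,q,z)[:,:2]; (cx,cy),(a,b),th=cv2.minAreaRect((w*1000).astype(np.float32)); return [round(v,1) for v in (cx,cy,a,b,th)]
E
python3 - <<'E'
from h import *
zs=dict(stapler_mid=.04,staple_box_mid=.02,sharpener_mid=.011,stamp_mid=.02,tray_empty=.0125,tray_pencil=.0125,tray_marker=.0125,ink_pad_top=.016,pencil_mid=.009,highlighter_mid=.02)
ims={c:read_camera(c) for c in("top","side")}
for n,z in zs.items():
    for c in ims:
        for r in regions_of(n,c)[:4]:
            print(n,c,round(r["conf"],2),np.round(r["point"]),r["region"].sum(),np.round(back(c,r["point"],z)[0],3),rect(c,r["region"],z))
a=ims["top"][130:290,130:430,::-1]; cv2.imwrite("pics/topc.png",cv2.resize(a,None,fx=2.6,fy=2.6,interpolation=2))
b=ims["side"][140:360,190:390,::-1]; cv2.imwrite("pics/sidec.png",cv2.resize(b,None,fx=2.7,fy=2.7,interpolation=2))
print(get_obs()["t"])
E
```

```text
stapler_mid top 0.82 [203. 177.] 818 [0.558 0.101 0.04 ] [557.3, 97.9, 143.8, 39.8, 2.8]
stapler_mid side 0.91 [239. 290.] 1801 [0.558 0.119 0.04 ] [560.9, 119.9, 139.8, 71.2, 2.7]
staple_box_mid top 0.73 [357. 151.] 242 [ 0.626 -0.296  0.02 ] [627.4, -293.5, 31.3, 55.9, 44.2]
staple_box_mid side 0.68 [228. 179.] 262 [ 0.628 -0.281  0.02 ] [628.1, -283.4, 44.2, 78.1, 35.3]
sharpener_mid top 0.52 [166. 202.] 42 [0.496 0.2   0.011] [482.5, 198.1, 24.0, 10.9, 44.8]
sharpener_mid side 0.59 [357. 341.] 235 [0.33  0.208 0.011] [328.8, 203.9, 48.8, 22.2, 85.0]
stamp_mid top 0.54 [365. 226.] 248 [ 0.431 -0.312  0.02 ] [436.2, -319.2, 55.9, 31.3, 85.2]
stamp_mid side 0.6 [301. 171.] 239 [ 0.437 -0.331  0.02 ] [438.3, -337.3, 124.7, 27.7, 88.9]
tray_empty top 0.89 [312. 202.] 2365 [ 0.494 -0.176  0.012] [491.8, -173.3, 65.0, 255.5, 89.4]
tray_empty side 0.66 [276. 208.] 1885 [ 0.498 -0.177  0.012] [493.9, -170.8, 76.4, 253.6, 89.7]
tray_pencil top 0.89 [283. 201.] 2043 [ 0.497 -0.101  0.012] [493.6, -104.8, 252.6, 60.6, 0.3]
tray_pencil side 0.56 [272. 230.] 1809 [ 0.503 -0.095  0.012] [494.1, -102.1, 67.8, 253.0, 89.7]
tray_marker top 0.65 [260. 197.] 1913 [ 0.507 -0.042  0.012] [491.4, -36.7, 252.8, 60.8, 0.6]
tray_marker side 0.96 [265. 250.] 1887 [ 0.516 -0.028  0.012] [496.0, -34.9, 248.2, 70.9, 0.1]
ink_pad_top top 0.92 [391. 187.] 1258 [ 0.531 -0.384  0.016] [535.6, -379.3, 116.3, 79.2, 79.1]
pencil_mid top 0.47 [287. 224.] 146 [ 0.437 -0.113  0.009] [447.6, -106.7, 5.2, 145.6, 89.5]
pencil_mid side 0.52 [298. 229.] 223 [ 0.442 -0.107  0.009] [452.1, -108.8, 16.9, 155.4, 88.3]
highlighter_mid top 0.7 [283. 238.] 21 [ 0.4   -0.101  0.02 ] [405.8, -106.1, 51.4, 0.0, 179.5]
highlighter_mid top 0.59 [257. 220.] 350 [ 0.447 -0.035  0.02 ] [451.5, -31.3, 20.0, 116.1, 87.8]
highlighter_mid side 0.69 [293. 251.] 361 [ 0.453 -0.019  0.02 ] [454.6, -25.8, 23.3, 113.3, 89.7]
1.25
```

View pics/topc.png

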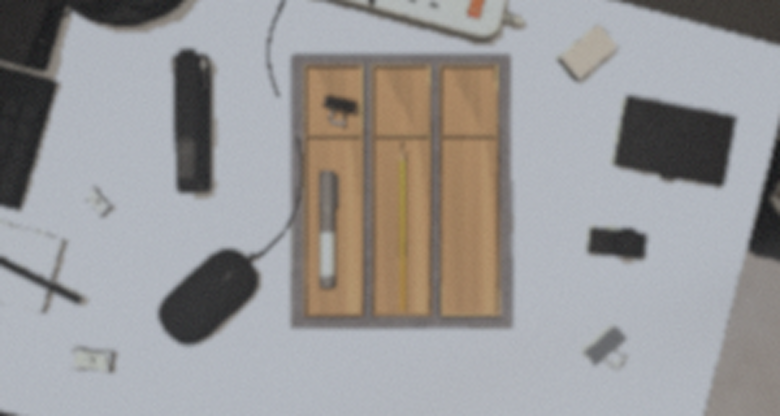

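View pics/sidec.png

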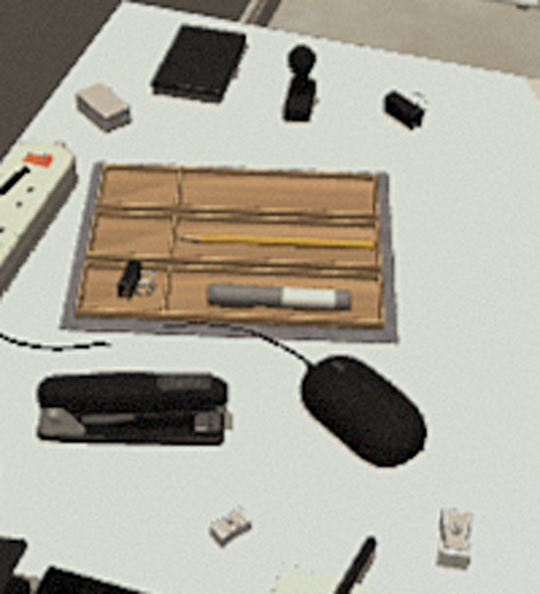

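Emit:
{"name": "send_rows", "arguments": {"motion": "2.4 3 0 0 0 -2 0; 2.4 3 0 0 0 -2 0; 2.4 3 0 0 0 -2 0; 2.4 3 0 0 0 -2 0; 2.4 3 0 0 0 -2 0; 2.4 3 0 0 0 -2 0; 2.4 3 0 0 0 -2 0; 2.4 3 0 0 0 -0.5 0; 2.4 3 0 0 0 0 0; 1 1.5 0 0 0 0 0; 0 0 0 0 0 0 0", "newtons": 40}}

```text
t: 2.17
eef_pos: [0.3978, -0.3557, 0.2325]
tool_rot: [0.002, 1.0, -0.01, -0.0]
contact_force: [0.2, -0.2, 0.1]
gripper_width: 1.0
```

```bash
cat >> h.py <<'E'
from scipy.spatial.transform import Rotation as Ro
def wcam(o):
    q=o["tool_rot"]; R=Ro.from_quat([q[1],q[2],q[3],q[0]]).as_matrix(); T=np.eye(4);T[:3,:3]=R;T[:3,3]=o["eef_pos"]
    return T@calibration("wrist")["hand_eye"]
def wback(o,uv,z):
    T=wcam(o); uv=np.atleast_2d(uv).astype(float)
    d=np.c_[uv,np.ones(len(uv))]@np.linalg.inv(calibration("wrist")["mtx"]).T@T[:3,:3].T
    c=T[:3,3]; return c+d*((z-c[2])/d[:,2])[:,None]
def wproj(o,X):
    T=np.linalg.inv(wcam(o)); p=np.atleast_2d(X)@T[:3,:3].T+T[:3,3]; u=p@calibration("wrist")["mtx"].T; return u[:,:2]/u[:,2:]
def yaw(o):
    q=o["tool_rot"]; return np.degrees(Ro.from_quat([q[1],q[2],q[3],q[0]]).as_matrix()[:3,:2].T)if 0 else np.degrees(np.arctan2(*Ro.from_quat([q[1],q[2],q[3],q[0]]).as_matrix()[[1,0],0]))
def box(cx,cy,yawdeg,lx,ly,z):
    a=np.radians(yawdeg); R=np.array([[np.cos(a),-np.sin(a)],[np.sin(a),np.cos(a)]])
    p=np.array([[1,1],[1,-1],[-1,-1],[-1,1]])*[lx/2,ly/2]@R.T+[cx,cy]; return np.c_[p,np.full(4,z)]
def drawW(im,P,col,o=None,c=None):
    uv=wproj(o,P) if c is None else proj(c,P); cv2.polylines(im,[np.round(uv*8).astype(int)],True,col,1,cv2.LINE_AA,3)
E
python3 - <<'E'
from h import *
o=get_obs(); im=read_camera("wrist"); print(o["eef_pos"],yaw(o),o["t"],o["contact_force"])
cv2.imwrite("pics/w1.png",im[:,:,::-1])
for n,z in dict(stamp_mid=.018,ink_pad_top=.016,staple_box_mid=.02).items():
    for r in regions_of(n,"wrist"): 
        cs,_=cv2.findContours(r["region"].astype(np.uint8),0,2); q=max(cs,key=cv2.contourArea)[:,0]
        print(n,r["conf"],r["point"],wback(o,r["point"],z), cv2.minAreaRect((wback(o,q,z)[:,:2]*1000).astype(np.float32)))
E
```

```text
[ 0.39779996 -0.35567428  0.23251917] -1.1739148852857662 2.1667 [ 0.23675498 -0.23917082  0.11756545]
stamp_mid 0.77 [239.9, 139.7] [[ 0.43848848 -0.31850206  0.018     ]] ((436.0054931640625, -319.99127197265625), (55.718177795410156, 32.450008392333984), 82.04671478271484)
ink_pad_top 0.77 [298.3, 36.1] [[ 0.53653868 -0.38012302  0.016     ]] ((537.4721069335938, -379.2024230957031), (116.09716033935547, 72.91162109375), 82.51593780517578)
ink_pad_top 0.25 [100.6, 98.3] [[ 0.48267446 -0.17861412  0.016     ]] ((469.9921875, -176.2494659423828), (63.53978729248047, 203.89572143554688), 89.38257598876953)
staple_box_mid 0.44 [37.8, 118.3] [[ 0.46431173 -0.11351594  0.02      ]] ((456.2398681640625, -112.7736587524414), (9.886797904968262, 160.64614868164062), 89.6966552734375)
```

View pics/w1.png

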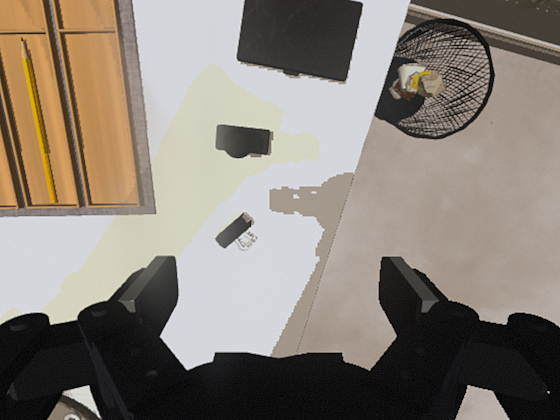

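```bash
cat > ov.py <<'E'
from h import *
def circ(cx,cy,r,z):
    t=np.linspace(0,2*np.pi,24,endpoint=False); return np.c_[cx+r*np.cos(t),cy+r*np.sin(t),np.full(24,z)]
E
python3 - <<'E'
from ov import *
o=get_obs(); im=cv2.imread("pics/w1.png"); tp=cv2.imread("pics/top0.png"); 
def alls(im,**k):
    for z in(0,.018): drawW(im,box(.437,-.319,-7.5,.028,.056,z),(0,0,255),**k)
    for z in(.045,.07): drawW(im,circ(.437,-.319,.014,z),(0,255,0),**k)
    drawW(im,box(.5365,-.380,-8.5,.078,.113,.016),(255,0,255),**k)
    for y in(-.173,-.105): drawW(im,box(.494,y,0,.253,.06,.0125),(255,255,0),**k)
    drawW(im,box(.627,-.2935,44,.03,.052,.02),(255,0,0),**k)
    drawW(im,box(.558,.099,1,.144,.028,.052),(0,255,255),**k)
    drawW(im,box(.558,.099,1,.144,.039,.00),(0,255,255),**k)
alls(im,o=o); alls(tp,c="top")
cv2.imwrite("pics/ov1.png",cv2.resize(im[0:260,100:400],None,fx=2.3,fy=2.3,interpolation=2))
cv2.imwrite("pics/ov2.png",cv2.resize(tp[130:290,150:430],None,fx=2.8,fy=2.8,interpolation=2))
E
```

```text
(no output)
```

View pics/ov1.png

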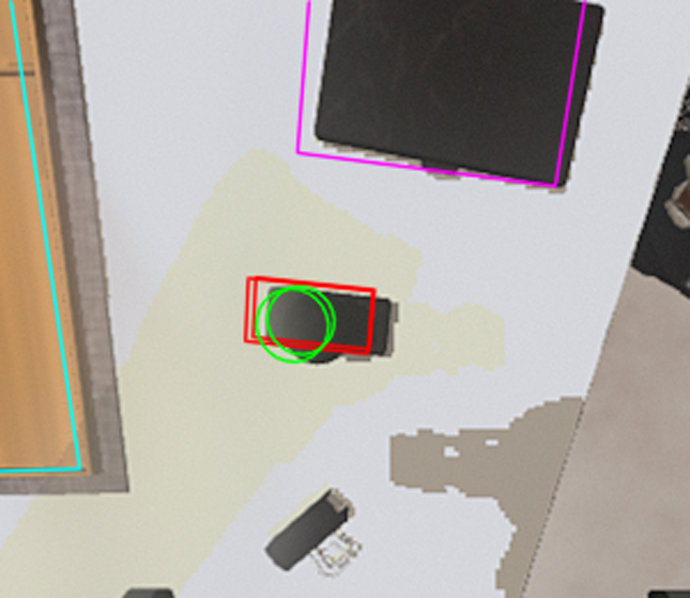

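View pics/ov2.png

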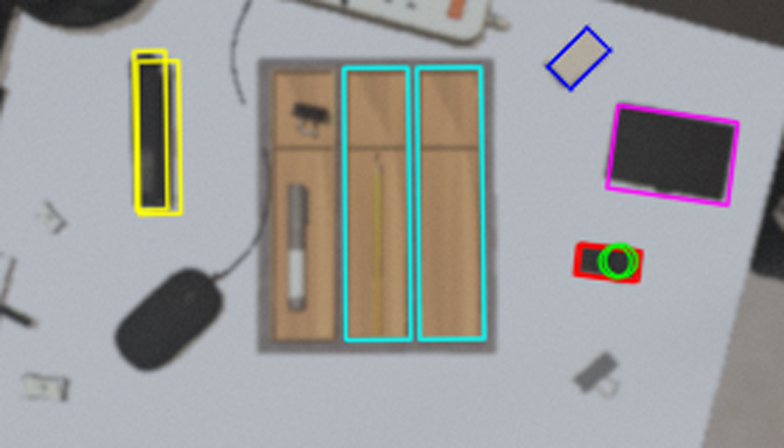

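```bash
python3 - <<'E'
from ov import *
o=get_obs(); print(o["eef_pos"],yaw(o),o["t"],o["joint_vel"].round(3)); im=read_camera("wrist")[:,:,::-1].copy(); o2=get_obs(); print(o2["eef_pos"],yaw(o2),o2["t"])
k=dict(o=o)
for z in(0,.018): drawW(im,box(.437,-.319,-7.5,.028,.056,z),(0,0,255),**k)
for z in(.045,.07): drawW(im,circ(.437,-.319,.014,z),(0,255,0),**k)
drawW(im,box(.5365,-.380,-8.5,.078,.113,.016),(255,0,255),**k)
for y in(-.173,-.105): drawW(im,box(.494,y,0,.253,.06,.0125),(255,255,0),**k)
cv2.imwrite("pics/ov3.png",cv2.resize(im[0:260,0:400],None,fx=2,fy=2,interpolation=2))
E
```

```text
[ 0.39345923 -0.36157993  0.23228291] -1.7152573603711787 2.3667 [ 0.015  0.003  0.01  -0.    -0.    -0.    -0.005]
[ 0.39317927 -0.36186095  0.23221686] -1.7708793047289633 2.4167
```

View pics/ov3.png

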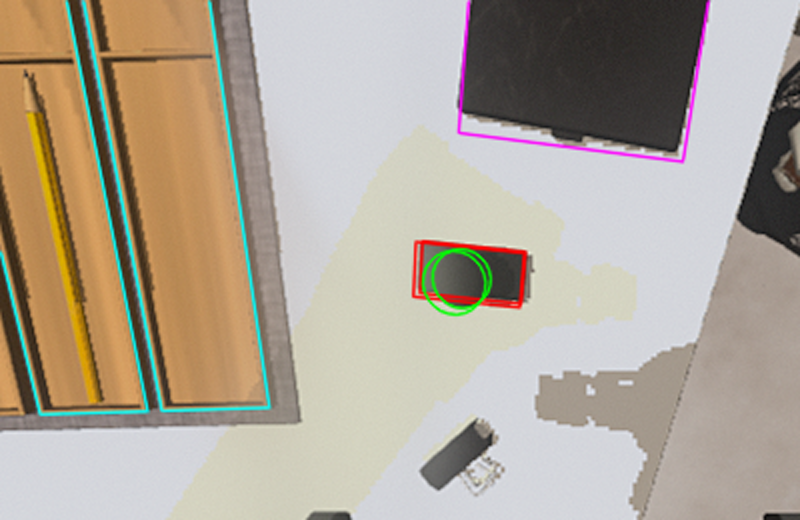

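Emit:
{"name": "send_rows", "arguments": {"motion": "1.5 1.4 -1 0 0 1 0; 1.5 1.4 -2 0 0 0.8 0; 1.5 1.3 -3 0 0 0 0; 0 0 -3.5 0 0 0 0; 0 0 -3.5 0 0 0 0; 0 0 -3 0 0 0 0; 0 0 -2 0 0 0 0; 0 0 -1 0 0 0 0; 0 0 0 0 0 0 0; 0 0 0 0 0 0 0"}}

```text
t: 3.25
eef_pos: [0.4301, -0.3393, 0.0371]
tool_rot: [0.009, 1.0, -0.016, 0.0]
contact_force: [0.4, 0.3, -0.0]
gripper_width: 0.998
```

Emit:
{"name": "send_rows", "arguments": {"motion": "0 0 0 0 0 0 0; 0 0 0 0 0 0 0"}}

```text
t: 3.42
eef_pos: [0.4303, -0.3415, 0.0391]
tool_rot: [0.01, 1.0, -0.017, 0.001]
contact_force: [0.3, 0.9, 0.3]
gripper_width: 0.999
```

```bash
cat >> h.py <<'E'
def delta(pos,yawdeg,o=None):
    o=o or get_obs(); q=o["tool_rot"]; R=Ro.from_quat([q[1],q[2],q[3],q[0]]); D=Ro.from_euler("z",yawdeg,degrees=True)*Ro.from_quat([1,0,0,0])
    print("t",round(o["t"],2),"pos",o["eef_pos"].round(4),"yaw",round(yaw(o),1),"F",o["contact_force"].round(1),"w",round(o["gripper_width"],3))
    print("  d cm",((np.array(pos)-o["eef_pos"])*100).round(2),"rot",np.degrees((D*R.inv()).as_rotvec()).round(2))
E
python3 -c "
from h import *
delta([.437,-.321,.031],0)"
```

```text
t 3.42 pos [ 0.4303 -0.3415  0.0391] yaw -1.9 F [0.3 0.9 0.3] w 0.999
  d cm [ 0.67  2.05 -0.81] rot [1.13 0.16 1.95]
```

Emit:
{"name": "send_rows", "arguments": {"motion": "0.3 0.8 0 0.6 0 1 0; 0.3 0.8 0 0.5 0 1 0; 0.1 0.4 -0.5 0 0 0 0; 0 0 -0.3 0 0 0 0; 0 0 0 0 0 0 0"}}

```text
t: 3.83
eef_pos: [0.4413, -0.3209, 0.0352]
tool_rot: [0.001, 1.0, 0.003, 0.005]
contact_force: [-0.1, -0.1, 0.2]
gripper_width: 1.0
```

```bash
python3 -c "
from h import *
delta([.437,-.321,.031],0)"
```

```text
t 3.83 pos [ 0.4413 -0.3209  0.0352] yaw 0.3 F [-0.1 -0.1  0.2] w 1.0
  d cm [-0.43 -0.01 -0.42] rot [ 0.15  0.62 -0.29]
```

Emit:
{"name": "send_rows", "arguments": {"motion": "-0.3 0 -0.4 0 0.4 0 0; 0 0 0 0 0 0 0; 0 0 0 0 0 0 1; 0 0 0 0 0 0 1; 0 0 0 0 0 0 1; 0 0 0 0 0 0 1; 0 0 0 0 0 0 1; 0 0 0 0 0 0 1; 0 0 0 0 0 0 1; 0 0 0 0 0 0 1", "newtons": 40}}

```text
t: 4.67
eef_pos: [0.4377, -0.3208, 0.0305]
tool_rot: [0.001, 1.0, 0.002, 0.001]
contact_force: [1.0, 0.0, -0.6]
gripper_width: 0.298
```

```bash
python3 - <<'E'
from h import *
delta([.437,-.321,.031],0)
cv2.imwrite("pics/w2.png",read_camera("wrist")[:,:,::-1]); delta([.437,-.321,.031],0)
E
```

```text
t 4.67 pos [ 0.4377 -0.3208  0.0305] yaw 0.3 F [ 1.   0.  -0.6] w 0.298
  d cm [-0.07 -0.02  0.05] rot [ 0.15  0.13 -0.29]
t 4.72 pos [ 0.4377 -0.3209  0.0305] yaw 0.3 F [-0.9 -0.4  0.3] w 0.297
  d cm [-0.07 -0.01  0.05] rot [ 0.15  0.12 -0.29]
```

View pics/w2.png

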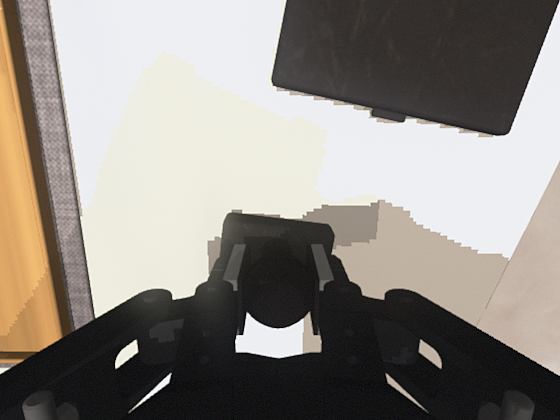

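```bash
python3 - <<'E'
from h import *
o=get_obs()
p=wback(o,[[273,84],[503,134],[286,0]],.016); print(p, np.linalg.norm(p[0]-p[1]))
v=p[1]-p[0]; v/=np.linalg.norm(v); n=np.array([-v[1],v[0],0]); print(np.degrees(np.arctan2(n[1],n[0])),(p[0]+p[1])/2+n*.039)
E
```

```text
[[ 0.51666264 -0.31932103  0.016     ]
 [ 0.49555243 -0.42510989  0.016     ]
 [ 0.54975627 -0.32468549  0.016     ]] 0.10787457231077476
-11.285161604789272 [ 0.54435348 -0.37984746  0.016     ]
```

Emit:
{"name": "send_rows", "arguments": {"motion": "0 0 2 0 0 0 1; 0 0 2 0 0 0 1; 1 -0.6 1 0 0 0 1; 2.5 -1.4 0 0 0 0 1; 2.5 -1.5 0 0 0 0 1; 2.5 -1.5 0 0 0 0 1; 1.3 -0.7 0 0 0 0 1; 0.4 -0.2 0 0 0 0 1; 0 0 0 0 0 0 1; 0 0 0 0 0 0 1"}}

```text
t: 5.55
eef_pos: [0.5393, -0.3808, 0.0815]
tool_rot: [0.0, 1.0, 0.002, -0.002]
contact_force: [-0.1, 0.0, -0.3]
gripper_width: 0.294
```

```bash
python3 - <<'E'
from h import *
delta([.54,-.38,.0475],0)
cv2.imwrite("pics/w3.png",read_camera("wrist")[:,:,::-1]); delta([.54,-.38,.0475],0)
E
```

```text
t 5.55 pos [ 0.5393 -0.3808  0.0815] yaw 0.2 F [-0.1  0.  -0.3] w 0.294
  d cm [ 0.07  0.08 -3.4 ] rot [ 0.01 -0.21 -0.24]
t 5.6 pos [ 0.5389 -0.3806  0.0815] yaw 0.2 F [-0.1 -0.3 -0.4] w 0.303
  d cm [ 0.11  0.06 -3.4 ] rot [-0.   -0.23 -0.24]
```

View pics/w3.png

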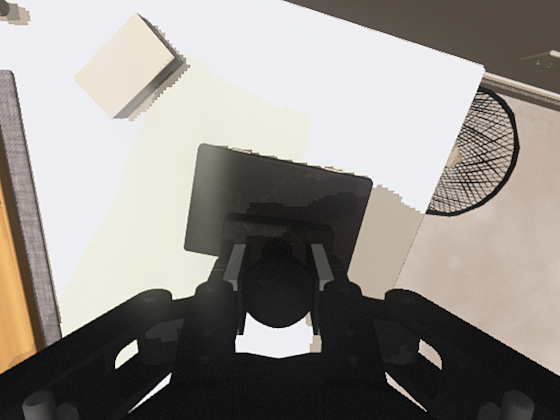

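```bash
python3 - <<'E'
from h import *
o=get_obs()
p=wback(o,[[199,144],[373,180]],.016); print(p, np.linalg.norm(p[0]-p[1]))
v=p[1]-p[0]; v/=np.linalg.norm(v); n=np.array([-v[1],v[0],0]); print((p[0]+p[1])/2-n*.039)
c=wback(o,[[138,13],[176,57],[122,118],[76,76]],.02); print(c,c.mean(0)); print(cv2.minAreaRect((c[:,:2]*1000).astype(np.float32)))
E
```

```text
[[ 0.58685242 -0.3330931   0.016     ]
 [ 0.56498269 -0.44129342  0.016     ]] 0.11038837791184038
[ 0.53769059 -0.37946673  0.016     ]
[[ 0.65751912 -0.30488594  0.02      ]
 [ 0.63545263 -0.32388819  0.02      ]
 [ 0.60211244 -0.28961059  0.02      ]
 [ 0.62517345 -0.26614597  0.02      ]] [ 0.63006441 -0.29613267  0.02      ]
((629.2156372070312, -295.962158203125), (32.78618240356445, 50.46221923828125), 40.73292541503906)
```

Emit:
{"name": "send_rows", "arguments": {"motion": "0 0 -1.5 0 0 0 1; 0 0 -1 0 0 0 1; 0 0 -0.6 0 0 0 1; 0 0 -0.3 0 0 0 1; 0 0 0 0 0 0 1; 0 0 0 0 0 0 1"}}

```text
t: 6.1
eef_pos: [0.5352, -0.3789, 0.0472]
tool_rot: [-0.0, 1.0, 0.002, -0.003]
contact_force: [-0.6, 0.2, -0.8]
gripper_width: 0.297
```

```bash
python3 -c "
from h import *
delta([.539,-.380,.0470],0)"
```

```text
t 6.1 pos [ 0.5352 -0.3789  0.0472] yaw 0.2 F [-0.6  0.2 -0.8] w 0.297
  d cm [ 0.38 -0.11 -0.02] rot [-0.03 -0.33 -0.22]
```

Emit:
{"name": "send_rows", "arguments": {"motion": "0.2 0 -0.1 0 0.3 0 1; 0 0 0 0 0 0 1; 0 0 0 0 0 0 0.5; 0 0 0 0 0 0 0.2; 0 0 0 0 0 0 0; 0 0 0 0 0 0 0; 0 0 0 0 0 0 0; 0 0 2 0 0 0 0; 0 0 3 0 0 0 0; 0 0 3 0 0 0 0; 0 0 3 0 0 0 0; 0 0 2 0 0 0 0; 0 0 0 0 0 0 0"}}

```text
t: 7.18
eef_pos: [0.5333, -0.377, 0.1794]
tool_rot: [-0.002, 1.0, 0.001, -0.009]
contact_force: [1.2, -0.4, -0.2]
gripper_width: 1.004
```

```bash
python3 - <<'E'
from h import *
delta([.629,-.295,.12],-47)
cv2.imwrite("pics/w4.png",read_camera("wrist")[:,:,::-1]); delta([.629,-.295,.12],-47)
E
```

```text
t 7.18 pos [ 0.5333 -0.377   0.1794] yaw 0.2 F [ 1.2 -0.4 -0.2] w 1.004
  d cm [ 9.57  8.2  -5.94] rot [ -0.69  -0.88 -47.17]
t 7.23 pos [ 0.5327 -0.3767  0.1777] yaw 0.2 F [0.4 0.1 0.4] w 1.004
  d cm [ 9.63  8.17 -5.77] rot [ -0.76  -0.93 -47.17]
```

View pics/w4.png

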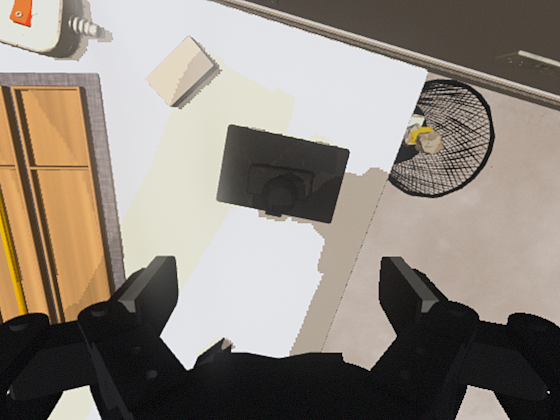

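```bash
python3 - <<'E'
from h import *
o=get_obs(); print(o["q"].round(2)); im=read_camera("wrist")
for n,z in dict(staple_box_mid=.02,ink_pad_top=.016,stamp_mid=.034).items():
    for r in regions_of(n,"wrist")[:1]: 
        cs,_=cv2.findContours(r["region"].astype(np.uint8),0,2); q=max(cs,key=cv2.contourArea)[:,0]
        print(n,r["conf"],r["point"],wback(o,r["point"],z), cv2.minAreaRect((wback(o,q,z)[:,:2]*1000).astype(np.float32)))
b=im[20:230,130:360,::-1]; cv2.imwrite("pics/w4c.png",cv2.resize(b,None,fx=2.8,fy=2.8,interpolation=2))
delta([.629,-.295,.12],-47)
E
```

```text
[ 0.59  0.5  -0.1   1.64  0.06  1.02 -1.1 ]
staple_box_mid 0.94 [182.4, 70.8] [[ 0.63010818 -0.29695134  0.02      ]] ((629.4766845703125, -295.42889404296875), (34.76325225830078, 53.89107894897461), 40.412872314453125)
ink_pad_top 0.63 [65.5, 191.5] [[ 0.52509021 -0.17859597  0.016     ]] ((502.1210021972656, -177.31295776367188), (64.21166229248047, 234.96556091308594), 89.62539672851562)
stamp_mid 0.92 [277.0, 185.0] [[ 0.53637814 -0.37604039  0.034     ]] ((532.7274780273438, -377.2102966308594), (55.230072021484375, 42.32181167602539), 82.4373550415039)
t 7.43 pos [ 0.5304 -0.3751  0.1729] yaw 0.2 F [ 0.3  0.1 -0.2] w 1.001
  d cm [ 9.86  8.01 -5.29] rot [ -1.17  -1.21 -47.19]
```

View pics/w4c.png

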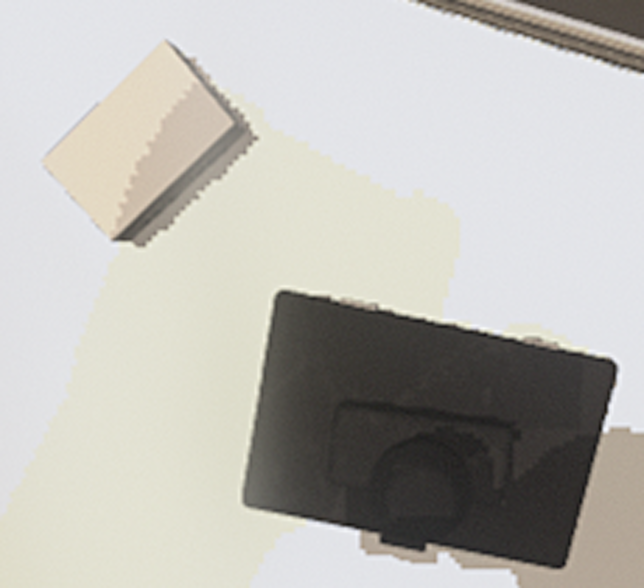

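Emit:
{"name": "send_rows", "arguments": {"motion": "1.2 1 -0.2 -0.2 -0.2 -6 0; 1.2 1 -0.5 -0.2 -0.2 -6 0; 1.2 1 -0.8 -0.2 -0.2 -6 0; 1.2 1 -1 -0.2 -0.2 -6 0; 1.2 1 -1 -0.2 -0.2 -6 0; 1.2 1 -1 -0.2 -0.2 -6 0; 1.2 1 -1 0 0 -6 0; 1.2 1 -1 0 0 -6 0; 0.2 0 -0.5 0 0 0 0; 0 0 0 0 0 0 0; 0 0 0 0 0 0 0"}}

```text
t: 8.35
eef_pos: [0.6213, -0.2894, 0.0819]
tool_rot: [0.0, 0.906, -0.423, -0.015]
contact_force: [1.4, 0.1, 0.7]
gripper_width: 1.003
```

```bash
python3 - <<'E'
from h import *
delta([.629,-.2955,.010],-48)
o=get_obs(); im=read_camera("wrist")[:,:,::-1].copy(); drawW(im,box(.629,-.2955,42,.03,.052,.02),(0,0,255),o=o)
cv2.imwrite("pics/w5.png",im); delta([.629,-.2955,.01],-48)
E
```

```text
t 8.35 pos [ 0.6213 -0.2894  0.0819] yaw -50.0 F [1.4 0.1 0.7] w 1.003
  d cm [ 0.77 -0.61 -7.19] rot [-0.66 -1.55  1.99]
t 8.4 pos [ 0.6208 -0.2899  0.0819] yaw -50.0 F [-0.1 -0.1 -0.6] w 0.995
  d cm [ 0.82 -0.56 -7.19] rot [-0.65 -1.57  2.04]
```

View pics/w5.png

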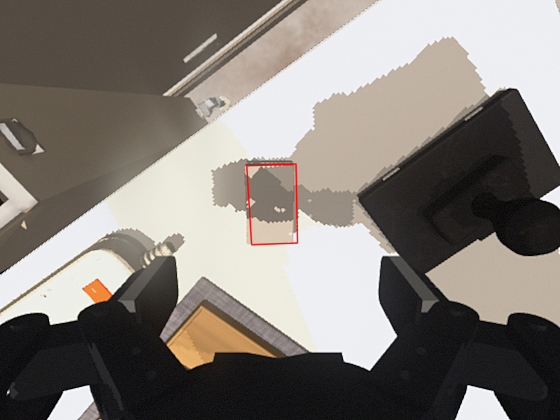

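Emit:
{"name": "send_rows", "arguments": {"motion": "0.4 -0.3 0 -0.3 -0.8 1 0.4; 0.4 -0.3 0 -0.3 -0.8 1 0.4; 0 0 -2 0 0 0 0.4; 0 0 -2 0 0 0 0.4; 0 0 -1.5 0 0 0 0.4; 0 0 -0.8 0 0 0 0.4; 0 0 -0.4 0 0 0 0.4; 0 0 0 0 0 0 0.4"}}

```text
t: 9.07
eef_pos: [0.629, -0.3084, 0.0198]
tool_rot: [0.001, 0.914, -0.405, 0.009]
contact_force: [0.0, 0.2, 0.8]
gripper_width: 0.597
```

```bash
python3 - <<'E'
from h import *
delta([.629,-.2955,.010],-48)
o=get_obs(); im=read_camera("wrist")[:,:,::-1].copy(); drawW(im,box(.629,-.2955,42,.03,.052,.02),(0,0,255),o=o)
cv2.imwrite("pics/w6.png",im); delta([.629,-.2955,.01],-48)
E
```

```text
t 9.07 pos [ 0.629  -0.3084  0.0198] yaw -47.8 F [0.  0.2 0.8] w 0.597
  d cm [ 0.    1.29 -0.98] rot [ 0.53  0.94 -0.24]
t 9.12 pos [ 0.6292 -0.3087  0.0204] yaw -47.8 F [-0.3 -0.6 -0.1] w 0.601
  d cm [-0.02  1.32 -1.04] rot [ 0.56  0.97 -0.23]
```

View pics/w6.png

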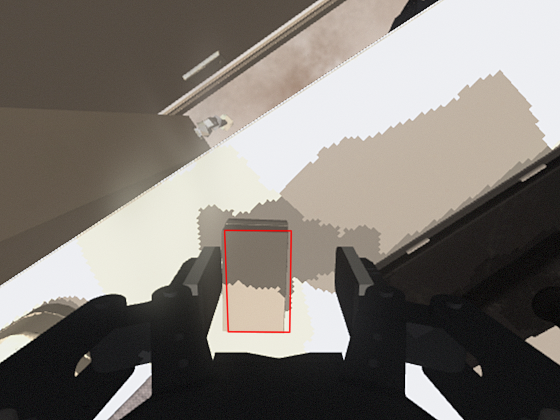

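Emit:
{"name": "send_rows", "arguments": {"motion": "0 0.7 0 0.3 0.5 0 0.4; 0 0.6 0 0.3 0.4 0 0.4; 0 0 -0.6 0 0 0 0.4; 0 0 -0.4 0 0 0 0.4; 0 0 0 0 0 0 0.4"}}

```text
t: 9.53
eef_pos: [0.6321, -0.2949, 0.0137]
tool_rot: [-0.001, 0.915, -0.404, 0.003]
contact_force: [-0.3, 0.5, 0.1]
gripper_width: 0.6
```

```bash
python3 - <<'E'
from h import *
delta([.629,-.2955,.010],-48)
E
```

```text
t 9.53 pos [ 0.6321 -0.2949  0.0137] yaw -47.7 F [-0.3  0.5  0.1] w 0.6
  d cm [-0.31 -0.06 -0.37] rot [ 0.    0.35 -0.31]
```

Emit:
{"name": "send_rows", "arguments": {"motion": "-0.2 0 -0.4 0 0.3 0 0.4; 0 0 0 0 0 0 0.4; 0 0 0 0 0 0 1; 0 0 0 0 0 0 1; 0 0 0 0 0 0 1; 0 0 0 0 0 0 1; 0 0 0 0 0 0 1; 0 0 0 0 0 0 1", "newtons": 40}}

```text
t: 10.2
eef_pos: [0.6298, -0.295, 0.0092]
tool_rot: [0.0, 0.915, -0.404, 0.0]
contact_force: [0.1, 0.8, -0.1]
gripper_width: 0.337
```

```bash
python3 - <<'E'
from h import *
delta([.629,-.2955,.010],-48)
im=read_camera("wrist")[:,:,::-1].copy()
cv2.imwrite("pics/w7.png",im); delta([.5835,-.173,.08],0)
E
```

```text
t 10.2 pos [ 0.6298 -0.295   0.0092] yaw -47.7 F [ 0.1  0.8 -0.1] w 0.337
  d cm [-0.08 -0.05  0.08] rot [ 0.01 -0.   -0.32]
t 10.25 pos [ 0.6298 -0.295   0.0092] yaw -47.7 F [ 0.8  0.3 -1. ] w 0.337
  d cm [-4.63 12.2   7.08] rot [1.000e-02 0.000e+00 4.768e+01]
```

View pics/w7.png

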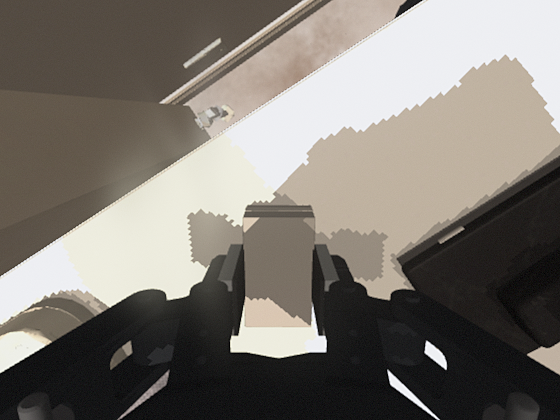

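```bash
python3 - <<'E'
from h import *
o=get_obs()
p=wback(o,[[280,215],[280,326]],.02); c=p.mean(0); print(p,np.linalg.norm(p[1]-p[0])); d=(c-o["eef_pos"])[:2]; a=np.radians(yaw(o)); print("tool x off",d@[np.cos(a),np.sin(a)],"y",d@[np.sin(a),-np.cos(a)])
E
```

```text
[[ 0.64677803 -0.3158792   0.02      ]
 [ 0.61145682 -0.27725277  0.02      ]] 0.05234107621706488
tool x off 0.0006929582765797456 y 0.0015411391007927643
```

Emit:
{"name": "send_rows", "arguments": {"motion": "0 0 1.5 0 0 0 1; 0 0 2 0 0 0 1; 0 0.5 1.5 0 0 6 1; -0.6 1.5 0.5 0 0 6 1; -0.6 1.6 0 0 0 6 1; -0.6 1.6 0 0 0 6 1; -0.7 1.6 0 0 0 6 1; -0.7 1.6 0 0 0 6 1; -0.7 1.6 0 0 0 6 1; -0.5 1.4 0 0 0 5.7 1; -0.2 0.6 0 0 0 0 1; 0 0 0 0 0 0 1; 0 0 0 0 0 0 1"}}

```text
t: 11.33
eef_pos: [0.5829, -0.1751, 0.0801]
tool_rot: [0.004, 1.0, 0.016, 0.006]
contact_force: [-0.4, -0.3, -0.8]
gripper_width: 0.338
```

```bash
python3 - <<'E'
from h import *
delta([.5835,-.173,.0155],0)
o=get_obs();im=read_camera("wrist")[:,:,::-1].copy()
drawW(im,box(.494,-.173,0,.253,.06,.0125),(0,0,255),o=o)
drawW(im,box(.494+.0895,-.173,0,.068,.054,.0055),(0,255,0),o=o)
cv2.imwrite("pics/w8.png",im); delta([.5835,-.173,.0155],0)
E
```

```text
t 11.33 pos [ 0.5829 -0.1751  0.0801] yaw 1.8 F [-0.4 -0.3 -0.8] w 0.338
  d cm [ 0.06  0.21 -6.46] rot [ 0.5   0.72 -1.8 ]
t 11.38 pos [ 0.5831 -0.1754  0.0802] yaw 1.8 F [ 0.8 -0.1 -1. ] w 0.338
  d cm [ 0.04  0.24 -6.47] rot [ 0.51  0.73 -1.78]
```

View pics/w8.png

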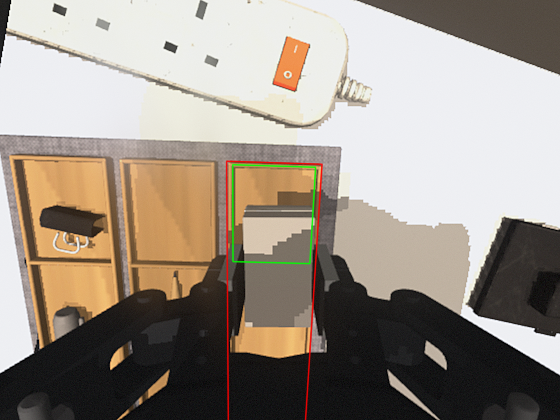

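Emit:
{"name": "send_rows", "arguments": {"motion": "0 0.2 -1.5 0.3 0.4 -1 1; 0 0 -2 0.2 0.3 -0.8 1; 0 0 -1.5 0 0 0 1; 0 0 -0.7 0 0 0 1; 0 0 0 0 0 0 1; 0 0 0 0 0 0 1"}}

```text
t: 11.88
eef_pos: [0.5845, -0.179, 0.018]
tool_rot: [0.002, 1.0, -0.01, 0.0]
contact_force: [-0.3, -0.1, -0.5]
gripper_width: 0.338
```

```bash
python3 - <<'E'
from h import *
delta([.5835,-.173,.0152],0)
E
```

```text
t 11.88 pos [ 0.5845 -0.179   0.018 ] yaw -1.1 F [-0.3 -0.1 -0.5] w 0.338
  d cm [-0.1   0.6  -0.28] rot [0.17 0.01 1.12]
```

Emit:
{"name": "send_rows", "arguments": {"motion": "-0.1 0.5 0 0 0 0.8 1; 0 0 0 0 0 0 1; 0 0 -0.2 0 0 0 1; 0 0 0 0 0 0 1"}}

```text
t: 12.22
eef_pos: [0.5844, -0.1742, 0.0171]
tool_rot: [0.002, 1.0, -0.003, 0.001]
contact_force: [0.1, -0.9, -0.9]
gripper_width: 0.336
```

```bash
python3 - <<'E'
from h import *
delta([.5835,-.173,.0150],0)
E
```

```text
t 12.22 pos [ 0.5844 -0.1742  0.0171] yaw -0.3 F [ 0.1 -0.9 -0.9] w 0.336
  d cm [-0.09  0.12 -0.21] rot [0.21 0.11 0.34]
```

Lower the last 2 mm, release by a part-opening only (low rims around), and rise.

Emit:
{"name": "send_rows", "arguments": {"motion": "0 0 -0.2 0 0 0 1; 0 0 0 0 0 0 1; 0 0 0 0 0 0 0.5; 0 0 0 0 0 0 0.5; 0 0 0 0 0 0 0.5; 0 0 2 0 0 0 0.5; 0 0 3 0 0 0 0.5; 0 0 4 0 0 0 0.2; 0 0 4 0 0 0 0; 0 0 2 0 0 0 0; 0 0 0 0 0 0 0"}}

```text
t: 13.13
eef_pos: [0.5826, -0.1737, 0.1713]
tool_rot: [0.001, 1.0, -0.003, -0.0]
contact_force: [-0.6, -0.4, 0.8]
gripper_width: 0.999
```

```bash
python3 - <<'E'
from h import *
delta([.558,.099,.15],0)
o=get_obs();im=read_camera("wrist")[:,:,::-1].copy()
drawW(im,box(.494+.0895,-.173,0,.068,.054,.0055),(0,255,0),o=o)
cv2.imwrite("pics/w9.png",im); delta([.558,.099,.15],0)
E
```

```text
t 13.13 pos [ 0.5826 -0.1737  0.1713] yaw -0.3 F [-0.6 -0.4  0.8] w 0.999
  d cm [-2.46 27.27 -2.13] rot [ 0.17 -0.01  0.34]
t 13.18 pos [ 0.5822 -0.1737  0.1698] yaw -0.3 F [-1.1 -0.2  0.9] w 1.002
  d cm [-2.42 27.27 -1.98] rot [ 0.15 -0.06  0.34]
```

View pics/w9.png

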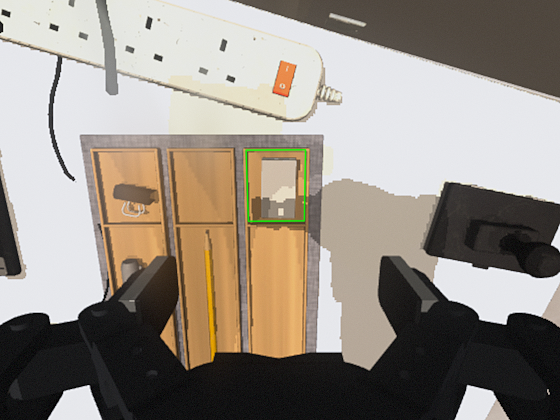

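Emit:
{"name": "send_rows", "arguments": {"motion": "-0.3 2 0 0 0 0 0; -0.3 3.5 0 0 0 0 0; -0.3 3.5 0 0 0 0 0; -0.3 3.5 0 0 0 0 0; -0.3 3.5 0 0 0 0 0; -0.3 3.5 0 0 0 0 0; -0.3 3.5 0 0 0 0 0; -0.3 2.5 0 0 0 0 0; 0 1.3 0 0 0 0 0; 0 0.5 0 0 0 0 0; 0 0 0 0 0 0 0; 0 0 0 0 0 0 0"}}

```text
t: 14.18
eef_pos: [0.5447, 0.106, 0.1542]
tool_rot: [0.004, 1.0, -0.006, -0.011]
contact_force: [0.7, -0.3, -0.8]
gripper_width: 1.001
```

```bash
python3 - <<'E'
from h import *
delta([.558,.099,.021],0)
o=get_obs();im=read_camera("wrist")[:,:,::-1].copy()
drawW(im,box(.558,.099,1,.144,.028,.052),(0,255,255),o=o)
drawW(im,box(.558,.099,1,.144,.039,.00),(0,255,0),o=o)
cv2.imwrite("pics/w10.png",im); delta([.558,.099,.021],0)
for n,z in dict(stapler_mid=.052,sharpener_mid=.011).items():
    for r in regions_of(n,"wrist")[:3]: 
        cs,_=cv2.findContours(r["region"].astype(np.uint8),0,2); q=max(cs,key=cv2.contourArea)[:,0]
        print(n,r["conf"],r["point"],wback(o,r["point"],z), cv2.minAreaRect((wback(o,q,z)[:,:2]*1000).astype(np.float32)))
E
```

```text
t 14.18 pos [0.5447 0.106  0.1542] yaw -0.7 F [ 0.7 -0.3 -0.8] w 1.001
  d cm [  1.33  -0.7  -13.32] rot [ 0.44 -1.29  0.65]
t 14.23 pos [0.5447 0.1056 0.1541] yaw -0.7 F [ 0.1  0.5 -0.6] w 0.999
  d cm [  1.33  -0.66 -13.31] rot [ 0.45 -1.3   0.69]
stapler_mid 0.83 [278.1, 164.4] [[0.57297958 0.10382346 0.052     ]] ((562.8134765625, 105.14312744140625), (136.2139129638672, 31.807296752929688), 0.3578489422798157)
sharpener_mid 0.72 [178.4, 250.5] [[0.48761841 0.19586349 0.011     ]] ((486.22320556640625, 197.0348663330078), (26.51412582397461, 18.562862396240234), 41.59799575805664)
```

View pics/w10.png

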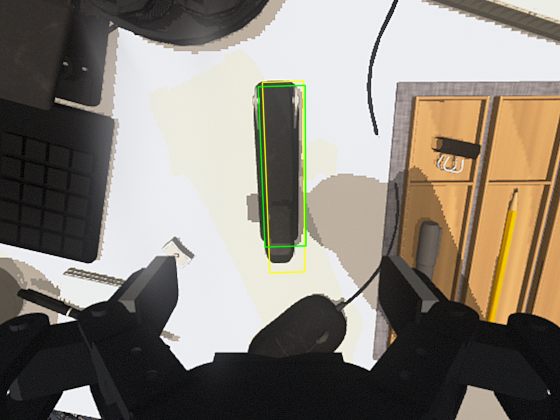

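Emit:
{"name": "send_rows", "arguments": {"motion": "0.5 0 0 0.2 -0.4 0.6 0.2; 0.5 0 0 0.2 -0.4 0.6 0.2; 0.3 0 -1.5 0 -0.3 0.4 0.2; 0 0 -2.5 0 0 0 0.2; 0 0 -2 0 0 0 0.2; 0 0 -1 0 0 0 0.2; 0 0 0 0 0 0 0.2; 0 0 0 0 0 0 0.2"}}

```text
t: 15.0
eef_pos: [0.5654, 0.0966, 0.0848]
tool_rot: [0.001, 1.0, 0.003, 0.004]
contact_force: [0.4, -0.3, 0.0]
gripper_width: 0.8
```

```bash
python3 - <<'E'
from h import *
delta([.559,.103,.021],1)
o=get_obs();im=read_camera("wrist")[:,:,::-1].copy()
drawW(im,box(.559,.103,1,.144,.028,.052),(0,255,255),o=o)
cv2.imwrite("pics/w11.png",im)
E
```

```text
t 15.0 pos [0.5654 0.0966 0.0848] yaw 0.4 F [ 0.4 -0.3  0. ] w 0.8
  d cm [-0.64  0.64 -6.38] rot [0.05 0.52 0.61]
```

View pics/w11.png

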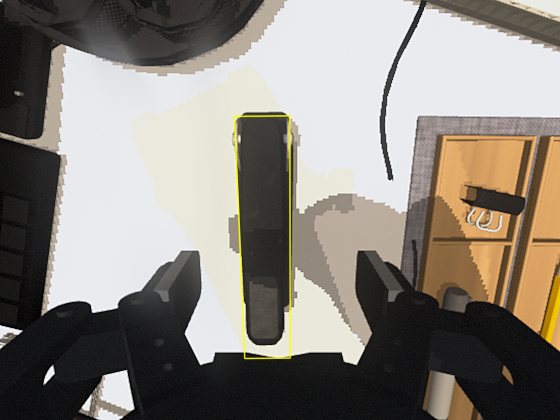

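Emit:
{"name": "send_rows", "arguments": {"motion": "-0.3 0.6 0 0 0.3 0.5 0.2; -0.2 0 -0.5 0 0.2 0 0.2; 0 0 -2 0 0 0 0.2; 0 0 -2 0 0 0 0.2; 0 0 -1 0 0 0 0.2; 0 0 -0.5 0 0 0 0.2; 0 0 0 0 0 0 0.2; 0 0 0 0 0 0 0.2"}}

```text
t: 15.72
eef_pos: [0.5645, 0.106, 0.0292]
tool_rot: [-0.001, 1.0, 0.009, 0.006]
contact_force: [0.0, -0.3, -0.2]
gripper_width: 0.804
```

```bash
python3 - <<'E'
from h import *
delta([.560,.103,.021],1)
E
```

```text
t 15.72 pos [0.5645 0.106  0.0292] yaw 1.1 F [ 0.  -0.3 -0.2] w 0.804
  d cm [-0.45 -0.3  -0.82] rot [-0.15  0.64 -0.05]
```

Emit:
{"name": "send_rows", "arguments": {"motion": "-0.4 -0.3 -0.4 0 0.5 0 0.2; 0 0 -0.4 0 0 0 0.2; 0 0 0 0 0 0 0.2; 0 0 0 0 0 0 1; 0 0 0 0 0 0 1; 0 0 0 0 0 0 1; 0 0 0 0 0 0 1; 0 0 0 0 0 0 1; 0 0 0 0 0 0 1; 0 0 0 0 0 0 1", "newtons": 60}}

```text
t: 16.55
eef_pos: [0.562, 0.1031, 0.0236]
tool_rot: [-0.002, 1.0, 0.009, 0.003]
contact_force: [0.7, 0.3, -0.1]
gripper_width: 0.298
```

```bash
python3 - <<'E'
from h import *
delta([.560,.103,.021],1)
o=get_obs();im=read_camera("wrist")[:,:,::-1].copy()
drawW(im,box(.559,.103,1,.144,.028,.052),(0,255,255),o=o)
cv2.imwrite("pics/w12.png",im)
E
```

```text
t 16.55 pos [0.562  0.1031 0.0236] yaw 1.0 F [ 0.7  0.3 -0.1] w 0.298
  d cm [-0.2  -0.01 -0.26] rot [-0.21  0.35 -0.03]
```

View pics/w12.png

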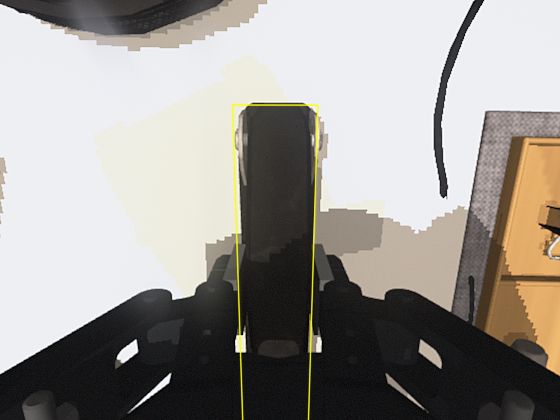

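Emit:
{"name": "send_rows", "arguments": {"motion": "0 0 1 0 0 0 1; 0 0 2 0 0 0 1; 0 0 2 0 0 0 1; -0.5 -1.5 1 0 0.2 -0.5 1; -1 -2.7 0 0 0.1 -0.5 1; -1.2 -3.2 0 0 0 0 1; -1.2 -3.2 0 0 0 0 1; -1.2 -3.2 0 0 0 0 1; -1.2 -3.2 0 0 0 0 1; -1.2 -3.2 0 0 0 0 1; -1.2 -3.2 0 0 0 0 1; -0.9 -2.4 0 0 0 0 1; -0.4 -1.2 0 0 0 0 1; -0.1 -0.5 0 0 0 0 1; 0 0 0 0 0 0 1; 0 0 0 0 0 0 1"}}

```text
t: 17.93
eef_pos: [0.4545, -0.18, 0.0962]
tool_rot: [-0.002, 1.0, 0.002, 0.004]
contact_force: [-0.4, 0.8, -1.3]
gripper_width: 0.297
```

```bash
python3 - <<'E'
from h import *
delta([.4605,-.173,.0296],0)
o=get_obs();im=read_camera("wrist")[:,:,::-1].copy()
drawW(im,box(.494,-.173,0,.253,.06,.0125),(0,0,255),o=o)
cv2.imwrite("pics/w13.png",im); delta([.4605,-.173,.0296],0)
E
```

```text
t 17.93 pos [ 0.4545 -0.18    0.0962] yaw 0.2 F [-0.4  0.8 -1.3] w 0.297
  d cm [ 0.6   0.7  -6.66] rot [-0.29  0.44 -0.23]
t 17.98 pos [ 0.4548 -0.1797  0.0962] yaw 0.3 F [-0.  -0.2 -0.1] w 0.302
  d cm [ 0.57  0.67 -6.66] rot [-0.29  0.45 -0.27]
```

View pics/w13.png

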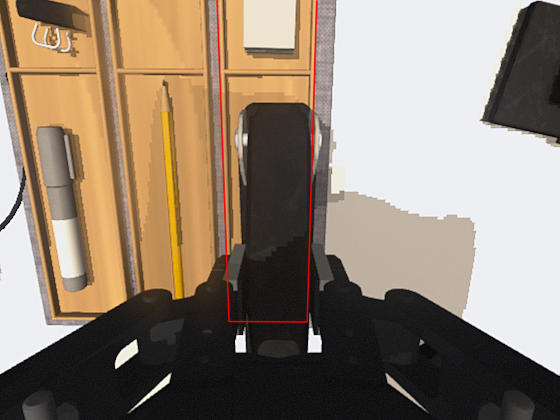

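Emit:
{"name": "send_rows", "arguments": {"motion": "0.3 0.35 -0.5 -0.2 0.3 -0.2 1; 0.3 0.35 -1.5 -0.1 0.1 0 1; 0 0 -2 0 0 0 1; 0 0 -1.5 0 0 0 1; 0 0 -0.7 0 0 0 1; 0 0 0 0 0 0 1; 0 0 0 0 0 0 1"}}

```text
t: 18.57
eef_pos: [0.4673, -0.1648, 0.0319]
tool_rot: [0.001, 1.0, 0.006, 0.002]
contact_force: [-1.4, -5.0, -0.2]
gripper_width: 0.298
```

```bash
python3 - <<'E'
from h import *
delta([.4605,-.173,.0294],0)
E
```

```text
t 18.57 pos [ 0.4673 -0.1648  0.0319] yaw 0.7 F [-1.4 -5.  -0.2] w 0.298
  d cm [-0.68 -0.82 -0.25] rot [ 0.11  0.24 -0.72]
```

Emit:
{"name": "send_rows", "arguments": {"motion": "-0.3 -0.4 0.2 0.1 0.2 -0.4 1; -0.3 -0.3 0 0 0 -0.2 1; 0 0 0 0 0 0 1; 0 0 0 0 0 0 1"}}

```text
t: 18.9
eef_pos: [0.4625, -0.1693, 0.0338]
tool_rot: [-0.0, 1.0, 0.003, 0.0]
contact_force: [-0.1, 0.3, -2.0]
gripper_width: 0.295
```

```bash
python3 - <<'E'
from h import *
delta([.4605,-.173,.0294],0)
E
```

```text
t 18.9 pos [ 0.4625 -0.1693  0.0338] yaw 0.3 F [-0.1  0.3 -2. ] w 0.295
  d cm [-0.2  -0.37 -0.44] rot [-0.05  0.02 -0.31]
```

Emit:
{"name": "send_rows", "arguments": {"motion": "-0.2 -0.3 0 0 0 -0.2 1; 0 0 0 0 0 0 1; 0 0 -0.2 0 0 0 1; 0 0 -0.1 0 0 0 1; 0 0 0 0 0 0 1"}}

```text
t: 19.32
eef_pos: [0.4611, -0.1714, 0.0311]
tool_rot: [-0.001, 1.0, 0.002, 0.001]
contact_force: [-0.0, -0.1, -1.9]
gripper_width: 0.295
```

```bash
python3 - <<'E'
from h import *
delta([.4605,-.173,.0294],0)
cv2.imwrite("pics/s1.png",cv2.resize(read_camera("side")[140:300,180:400,::-1],None,fx=3,fy=3,interpolation=2))
E
```

```text
t 19.32 pos [ 0.4611 -0.1714  0.0311] yaw 0.2 F [-0.  -0.1 -1.9] w 0.295
  d cm [-0.06 -0.16 -0.17] rot [-0.09  0.11 -0.18]
```

View pics/s1.png

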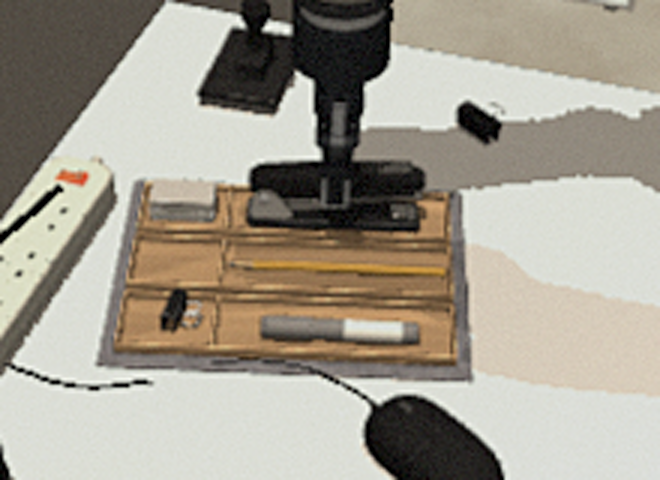

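Stapler level over the lane. Lower the last bit, release (part-open), rise and go toward the sharpeners.

Emit:
{"name": "send_rows", "arguments": {"motion": "0 -0.1 -0.2 0 0 0 1; 0 0 -0.05 0 0 0 1; 0 0 0 0 0 0 1; 0 0 0 0 0 0 0.5; 0 0 0 0 0 0 0.4; 0 0 0 0 0 0 0.4; 0 0 1 0 0 0 0.4; 0 0 2 0 0 0 0.4; 0 0 3 0 0 0 0.4; 0 0 3 0 0 0 0.2; 0 0 3 0 0 0 0; 0 0 2 0 0 0 0; 0 0 0 0 0 0 0"}}

```text
t: 20.45
eef_pos: [0.4596, -0.1714, 0.1778]
tool_rot: [-0.001, 1.0, 0.002, 0.0]
contact_force: [0.7, -0.1, 0.3]
gripper_width: 1.003
```

```bash
python3 - <<'E'
from h import *
delta([.46,.18,.15],40)
o=get_obs();im=read_camera("wrist")[:,:,::-1].copy()
drawW(im,box(.494,-.173,0,.253,.06,.0125),(0,0,255),o=o)
drawW(im,box(.4585,-.173,0,.144,.028,.0575),(0,255,255),o=o)
cv2.imwrite("pics/w14.png",im)
E
```

```text
t 20.45 pos [ 0.4596 -0.1714  0.1778] yaw 0.3 F [ 0.7 -0.1  0.3] w 1.003
  d cm [ 0.04 35.14 -2.78] rot [-0.15 -0.04 39.75]
```

View pics/w14.png

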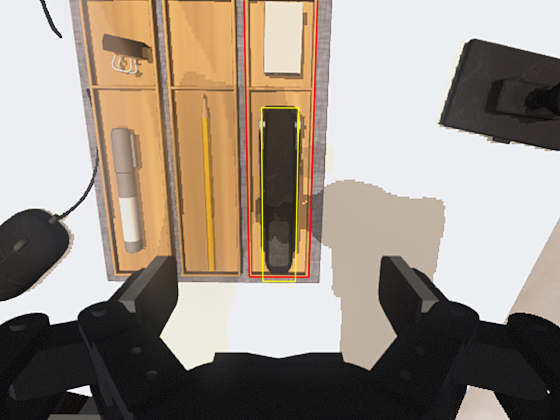

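Emit:
{"name": "send_rows", "arguments": {"motion": "0 2 0 0 0 3.6 0.3; 0 3.2 0 0 0 3.6 0.3; 0 3.4 0 0 0 3.6 0.3; 0 3.4 0 0 0 3.6 0.3; 0 3.4 0 0 0 3.6 0.3; 0 3.4 0 0 0 3.6 0.3; 0 3.4 0 0 0 3.6 0.3; 0 3.4 -0.5 0 0 3.6 0.3; 0 3.4 -0.5 0 0 3.6 0.3; 0 2.4 -0.5 0 0 3.6 0.3; 0 1.5 -0.5 0 0 3.6 0.3; 0 0.5 0 0 0 3.6 0.3; 0 0 0 0 0 0 0.3; 0 0 0 0 0 0 0.3; 0 0 0 0 0 0 0.3"}}

```text
t: 21.75
eef_pos: [0.44, 0.1833, 0.1436]
tool_rot: [-0.003, 0.918, 0.396, -0.011]
contact_force: [-0.6, -0.3, -0.1]
gripper_width: 0.698
```

```bash
python3 - <<'E'
from h import *
delta([.486,.196,.003],43)
o=get_obs();im=read_camera("wrist")[:,:,::-1].copy()
for n,z in dict(sharpener_mid=.011).items():
    for r in regions_of(n,"wrist")[:3]: 
        cs,_=cv2.findContours(r["region"].astype(np.uint8),0,2); q=max(cs,key=cv2.contourArea)[:,0]
        print(n,r["conf"],r["point"],wback(o,r["point"],z), cv2.minAreaRect((wback(o,q,z)[:,:2]*1000).astype(np.float32)))
for z in(0,.011): drawW(im,box(.486,.196,43,.026,.015,z),(0,0,255),o=o)
cv2.imwrite("pics/w15.png",im)
E
```

```text
t 21.75 pos [0.44   0.1833 0.1436] yaw 46.7 F [-0.6 -0.3 -0.1] w 0.698
  d cm [  4.6    1.27 -14.06] rot [ 0.1  -1.31 -3.67]
sharpener_mid 0.97 [167.9, 251.7] [[0.32986305 0.21105687 0.011     ]] ((328.7697448730469, 210.66336059570312), (23.851909637451172, 27.594289779663086), 80.60326385498047)
sharpener_mid 0.56 [306.4, 142.7] [[0.48373866 0.19803627 0.011     ]] ((483.9849548339844, 199.58111572265625), (26.959178924560547, 14.605351448059082), 41.13080978393555)
```

View pics/w15.png

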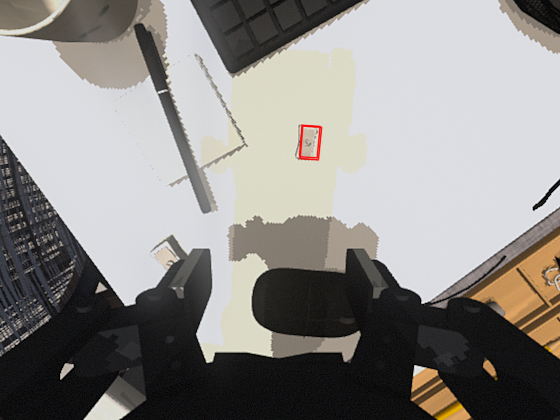

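```bash
python3 - <<'E'
from h import *
o=get_obs();im=read_camera("wrist")[:,:,::-1].copy()
cv2.imwrite("pics/w16.png",cv2.resize(im[110:280,140:340],None,fx=3.5,fy=3.5,interpolation=2))
delta([.484,.198,.003],42,o)
g=wback(o,[[295,125]],.011)
print(g)
E
```

```text
t 21.85 pos [0.4404 0.1827 0.1439] yaw 46.6 F [ 0.1 -0.7 -0. ] w 0.699
  d cm [  4.36   1.53 -14.09] rot [ 0.1  -1.27 -4.6 ]
[[0.48697187 0.21386146 0.011     ]]
```

View pics/w16.png

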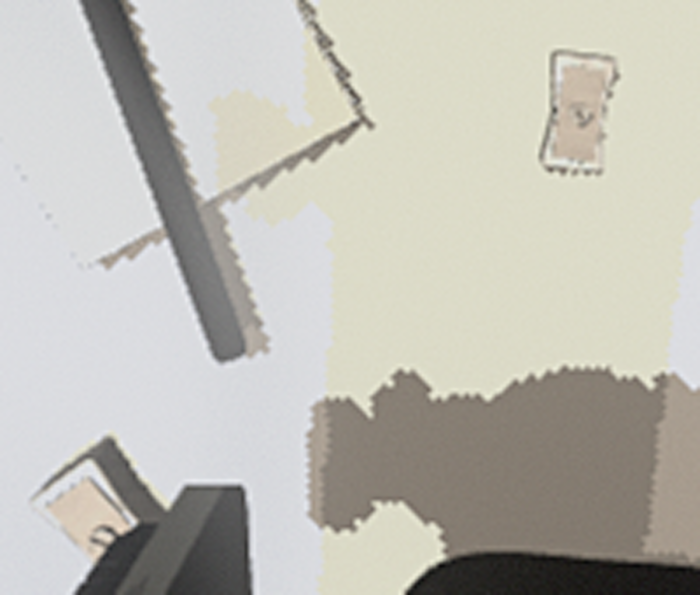

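```bash
python3 - <<'E'
from h import *
o=get_obs()
p=wback(o,np.array([[553,52],[614,62],[605,172],[543,165]])/3.5+[140,110],.011); print(p,p.mean(0))
u=(p[0]+p[1]-p[2]-p[3])/2; print(np.degrees(np.arctan2(u[1],u[0])),np.linalg.norm(u),np.linalg.norm(p[0]-p[1]))
E
```

```text
[[0.48915497 0.21224546 0.011     ]
 [0.49775399 0.20108086 0.011     ]
 [0.47955844 0.18375446 0.011     ]
 [0.47012201 0.19488202 0.011     ]] [0.48414735 0.1979907  0.011     ]
42.9783346052448 0.025442819122007146 0.014092246017379698
```

Emit:
{"name": "send_rows", "arguments": {"motion": "1.5 0.5 0 0 -0.4 -1.2 0.5; 1.5 0.5 -1 0 -0.4 -1.2 0.5; 1.2 0.5 -2 0 -0.4 -1.2 0.5; 0 0 -2.5 0 0 0 0.5; 0 0 -2.5 0 0 0 0.5; 0 0 -1.5 0 0 0 0.5; 0 0 -0.5 0 0 0 0.5; 0 0 0 0 0 0 0.5; 0 0 0 0 0 0 0.5"}}

```text
t: 22.65
eef_pos: [0.4896, 0.1912, 0.0434]
tool_rot: [0.003, 0.934, 0.356, 0.004]
contact_force: [1.1, 0.3, -0.4]
gripper_width: 0.496
```

```bash
python3 - <<'E'
from h import *
delta([.484,.198,.003],43)
o=get_obs();im=read_camera("wrist")[:,:,::-1].copy()
drawW(im,box(.484,.198,43,.026,.015,.011),(0,0,255),o=o)
cv2.imwrite("pics/w17.png",im)
E
```

```text
t 22.65 pos [0.4896 0.1912 0.0434] yaw 41.8 F [ 1.1  0.3 -0.4] w 0.496
  d cm [-0.56  0.68 -4.04] rot [0.2  0.52 1.25]
```

View pics/w17.png

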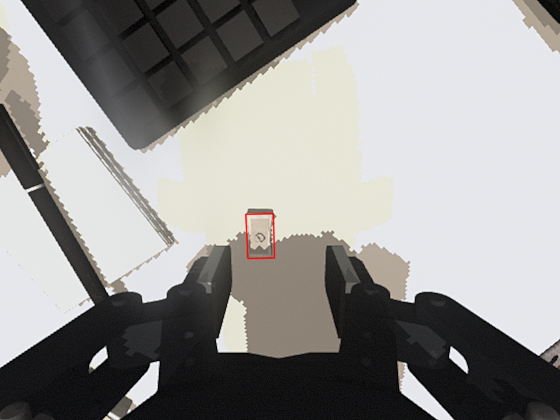

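Emit:
{"name": "send_rows", "arguments": {"motion": "-0.3 0.4 0 0.1 0.3 0.7 0.5; -0.2 0.3 0 0.1 0.2 0.5 0.5; 0 0 -1 0 0 0 0.5; 0 0 -1 0 0 0 0.5; 0 0 -0.5 0 0 0 0.5; 0 0 0 0 0 0 0.5; 0 0 0 0 0 0 0.5"}}

```text
t: 23.28
eef_pos: [0.4867, 0.1999, 0.02]
tool_rot: [-0.0, 0.93, 0.367, 0.004]
contact_force: [1.4, -0.0, -0.8]
gripper_width: 0.497
```

```bash
python3 - <<'E'
from h import *
delta([.484,.198,.004],43)
E
```

```text
t 23.28 pos [0.4867 0.1999 0.02  ] yaw 43.0 F [ 1.4 -0.  -0.8] w 0.497
  d cm [-0.27 -0.19 -1.6 ] rot [-0.18  0.37 -0.04]
```

Emit:
{"name": "send_rows", "arguments": {"motion": "-0.2 -0.2 -0.5 -0.1 0.3 0 0.5; 0 0 -0.5 0 0 0 0.5; 0 0 -0.4 0 0 0 0.5; 0 0 0 0 0 0 0.5; 0 0 0 0 0 0 0.5"}}

```text
t: 23.7
eef_pos: [0.4842, 0.1974, 0.004]
tool_rot: [-0.0, 0.93, 0.367, 0.0]
contact_force: [-0.6, 0.4, 0.1]
gripper_width: 0.501
```

```bash
python3 - <<'E'
from h import *
delta([.484,.198,.004],43)
o=get_obs();im=read_camera("wrist")[:,:,::-1].copy()
drawW(im,box(.484,.198,43,.026,.015,.011),(0,0,255),o=o)
cv2.imwrite("pics/w18.png",im)
E
```

```text
t 23.7 pos [0.4842 0.1974 0.004 ] yaw 43.0 F [-0.6  0.4  0.1] w 0.501
  d cm [-0.02  0.06 -0.  ] rot [-0.04 -0.01 -0.03]
```

View pics/w18.png

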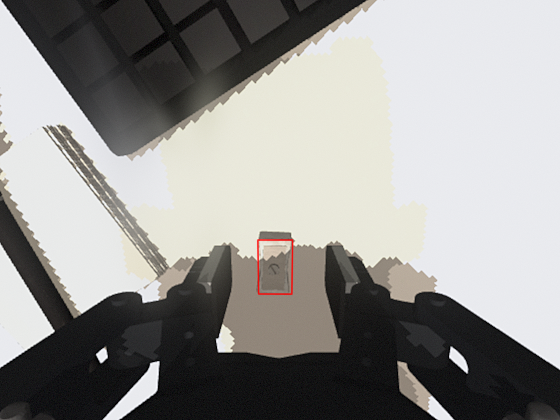

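Emit:
{"name": "send_rows", "arguments": {"motion": "0 0 0 0 0 0 1; 0 0 0 0 0 0 1; 0 0 0 0 0 0 1; 0 0 0 0 0 0 1; 0 0 0 0 0 0 1; 0 0 0 0 0 0 1; 0 0 0 0 0 0 1; 0 0 0 0 0 0 1", "newtons": 30}}

```text
t: 24.42
eef_pos: [0.4849, 0.1977, 0.005]
tool_rot: [-0.0, 0.93, 0.367, 0.001]
contact_force: [-0.6, 0.2, -0.0]
gripper_width: 0.158
```

```bash
python3 - <<'E'
from h import *
delta([.484,.198,.004],43)
o=get_obs();im=read_camera("wrist")[:,:,::-1].copy()
cv2.imwrite("pics/w19.png",im)
delta([.5835,-.105,.004],90)
E
```

```text
t 24.42 pos [0.4849 0.1977 0.005 ] yaw 43.0 F [-0.6  0.2 -0. ] w 0.158
  d cm [-0.09  0.03 -0.1 ] rot [-0.08  0.09 -0.02]
t 24.47 pos [0.4849 0.1977 0.005 ] yaw 43.0 F [ 0.1 -0.1  0.8] w 0.158
  d cm [  9.86 -30.27  -0.1 ] rot [-0.11  0.05 46.98]
```

View pics/w19.png

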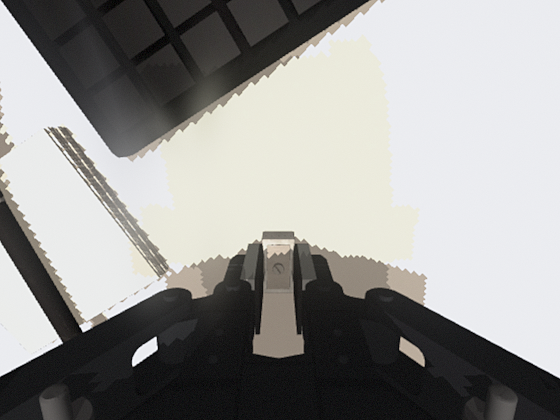

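Emit:
{"name": "send_rows", "arguments": {"motion": "0 0 1 0 0 0 1; 0 0 2 0 0 0 1; 0 0 2.5 0 0 0 1; 0.5 -1.5 1.5 0 0 4 1; 1 -3 0 0 0 5 1; 1 -3.2 0 0 0 5 1; 1 -3.2 0 0 0 5 1; 1 -3.2 0 0 0 5 1; 1 -3.2 0 0 0 5 1; 1 -3.2 0 0 0 5 1; 1 -3.2 0 0 0 5 1; 1 -3 0 0 0 5 1; 0.7 -2 0 0 0 3 1; 0.3 -1 0 0 0 0 1; 0 -0.4 0 0 0 0 1; 0 0 0 0 0 0 1; 0 0 0 0 0 0 1"}}

```text
t: 25.88
eef_pos: [0.5811, -0.1177, 0.091]
tool_rot: [0.002, 0.69, 0.724, 0.003]
contact_force: [0.5, 1.0, -0.7]
gripper_width: 0.154
```

```bash
python3 - <<'E'
from h import *
delta([.5835,-.105,.011],90)
o=get_obs();im=read_camera("wrist")[:,:,::-1].copy()
drawW(im,box(.494+.0895,-.105,0,.068,.054,.0055),(0,255,0),o=o)
cv2.imwrite("pics/w20.png",im)
E
```

```text
t 25.88 pos [ 0.5811 -0.1177  0.091 ] yaw 92.7 F [ 0.5  1.  -0.7] w 0.154
  d cm [ 0.24  1.27 -8.  ] rot [-0.09  0.36 -2.69]
```

View pics/w20.png

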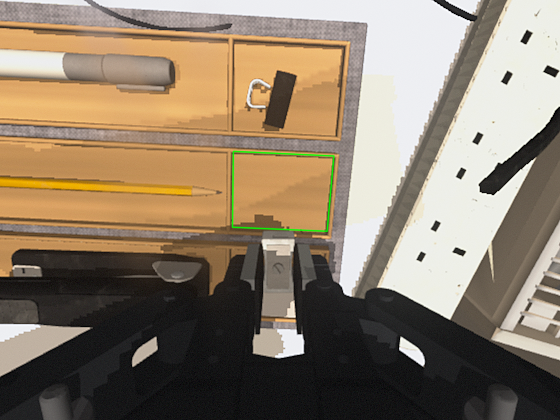

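Emit:
{"name": "send_rows", "arguments": {"motion": "0.1 0.6 0 0 0.2 -1 1; 0.1 0.5 0 0 0 -1 1; 0 0 -1 0 0 -0.5 1; 0 0 -2 0 0 0 1; 0 0 -1.5 0 0 0 1; 0 0 -0.5 0 0 0 1; 0 0 0 0 0 0 1; 0 0 0 0 0 0 1"}}

```text
t: 26.6
eef_pos: [0.582, -0.0956, 0.039]
tool_rot: [-0.0, 0.702, 0.712, 0.002]
contact_force: [-0.5, -0.2, -0.7]
gripper_width: 0.159
```

```bash
python3 - <<'E'
from h import *
delta([.5835,-.105,.011],90)
E
```

```text
t 26.6 pos [ 0.582  -0.0956  0.039 ] yaw 90.8 F [-0.5 -0.2 -0.7] w 0.159
  d cm [ 0.15 -0.94 -2.8 ] rot [-0.19  0.19 -0.83]
```

Emit:
{"name": "send_rows", "arguments": {"motion": "0.1 -0.5 0 0 0.1 -0.5 1; 0 -0.3 0 0 0 0 1; 0 0 -1 0 0 0 1; 0 0 -0.7 0 0 0 1; 0 0 0 0 0 0 1; 0 0 0 0 0 0 1"}}

```text
t: 27.1
eef_pos: [0.5847, -0.105, 0.0226]
tool_rot: [0.001, 0.706, 0.708, 0.003]
contact_force: [-0.2, -0.1, -0.1]
gripper_width: 0.163
```

```bash
python3 - <<'E'
from h import *
delta([.5835,-.105,.011],90)
E
```

```text
t 27.1 pos [ 0.5847 -0.105   0.0226] yaw 90.2 F [-0.2 -0.1 -0.1] w 0.163
  d cm [-0.12  0.   -1.16] rot [-0.15  0.3  -0.22]
```

Emit:
{"name": "send_rows", "arguments": {"motion": "-0.1 0 -0.5 0 0.2 0 1; 0 0 -0.4 0 0 0 1; 0 0 -0.2 0 0 0 1; 0 0 0 0 0 0 1; 0 0 0 0 0 0 1"}}

```text
t: 27.52
eef_pos: [0.5834, -0.1048, 0.0102]
tool_rot: [-0.001, 0.706, 0.709, 0.001]
contact_force: [-0.0, -0.5, -0.1]
gripper_width: 0.153
```

```bash
python3 - <<'E'
from h import *
delta([.5835,-.105,.0105],90)
cv2.imwrite("pics/w21.png",read_camera("wrist")[:,:,::-1])
E
```

```text
t 27.52 pos [ 0.5834 -0.1048  0.0102] yaw 90.2 F [-0.  -0.5 -0.1] w 0.153
  d cm [ 0.01 -0.02  0.03] rot [-0.16  0.05 -0.23]
```

View pics/w21.png

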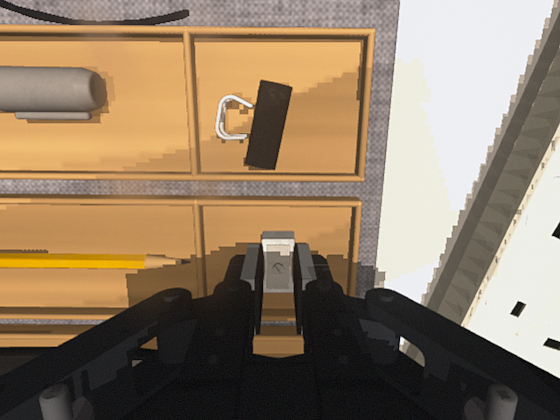

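Emit:
{"name": "send_rows", "arguments": {"motion": "0 0 0 0 0 0 0.7; 0 0 0 0 0 0 0.68; 0 0 0 0 0 0 0.68; 0 0 0 0 0 0 0.68; 0 0 1 0 0 0 0.68; 0 0 2 0 0 0 0.68; 0 0 3 0 0 0 0.5; 0 0 3 0 0 0 0.2; 0 0 3 0 0 0 0; 0 -1 3 0 0 0 0; 0 -1 2 0 0 0 0; 0 0 0 0 0 0 0; 0 0 0 0 0 0 0"}}

```text
t: 28.65
eef_pos: [0.5816, -0.1231, 0.1942]
tool_rot: [-0.0, 0.704, 0.71, 0.002]
contact_force: [-0.0, 0.4, -0.3]
gripper_width: 1.001
```

```bash
python3 - <<'E'
from h import *
delta([.5835,-.105,.0105],90)
o=get_obs(); im=read_camera("wrist")[:,:,::-1].copy()
drawW(im,box(.494+.0895,-.105,0,.068,.054,.0055),(0,255,0),o=o)
drawW(im,box(.4585,-.173,0,.144,.028,.0575),(0,255,255),o=o)
drawW(im,box(.5835,-.173,0,.052,.03,.0255),(0,0,255),o=o)
cv2.imwrite("pics/w22.png",im)
E
```

```text
t 28.65 pos [ 0.5816 -0.1231  0.1942] yaw 90.5 F [-0.   0.4 -0.3] w 1.001
  d cm [  0.19   1.81 -18.37] rot [-0.17  0.12 -0.46]
```

View pics/w22.png

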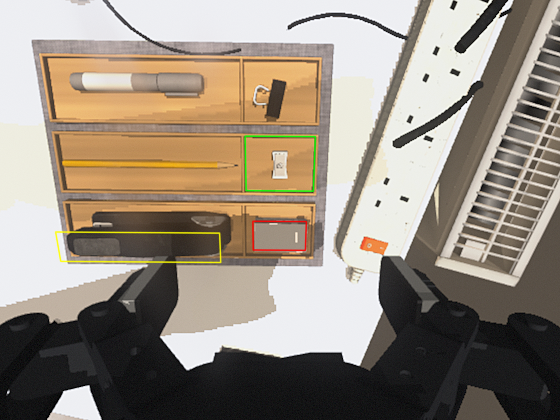

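```bash
python3 - <<'E'
from h import *
def ov(im,c):
    drawW(im,box(.4585,-.173,0,.144,.028,.0575),(0,255,255),c=c)
    drawW(im,box(.4585,-.173,0,.144,.039,.0055),(0,255,0),c=c)
for c in("top","side"):
    im=read_camera(c)[:,:,::-1].copy()
    s=np.s_[130:290,220:440] if c=="top" else np.s_[140:280,200:400]
    a=cv2.resize(im[s],None,fx=3.5,fy=3.5,interpolation=2); cv2.imwrite(f"pics/f_{c}.png",a)
    if c=="top": ov(im,c); cv2.imwrite(f"pics/fo_{c}.png",cv2.resize(im[s],None,fx=3.5,fy=3.5,interpolation=2))
E
```

```text
(no output)
```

View pics/f_side.png

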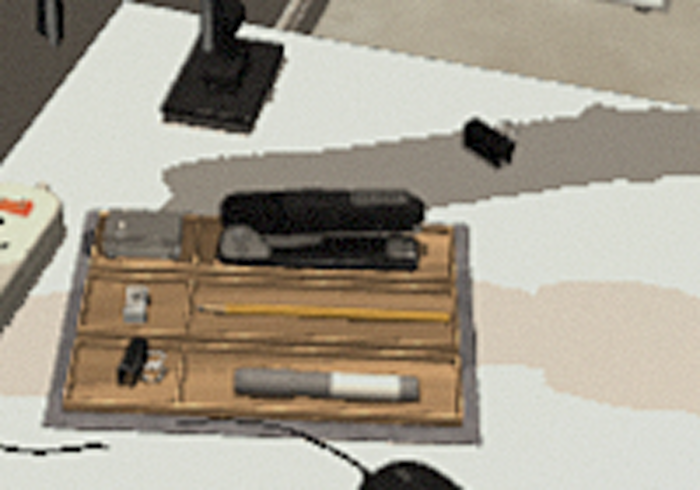

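View pics/fo_top.png

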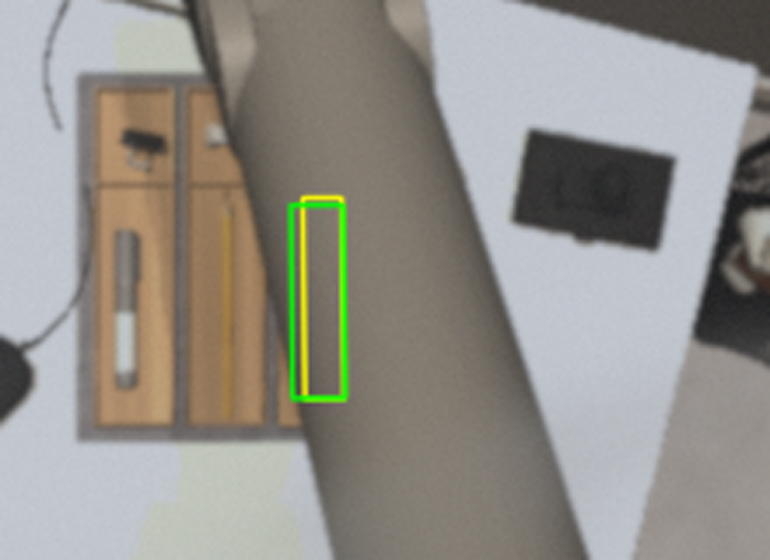

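Emit:
{"name": "send_rows", "arguments": {"motion": "-1 2 0 0 0 -7 0; -1 3 0 0 0 -7 0; -1 3 0 0 0 -7 0; -1 3 0 0 0 -7 0; -1 3 0 0 0 -7 0; -1 3 0 0 0 -7 0; -1 3 0 0 0 -7 0; -1 3 0 0 0 -7 0; -1 3 0 0 0 -7 0; -1 3 0 0 0 -7 0; -1 2 0 0 0 -7 0; 0 1 0 0 0 -7 0; 0 0 0 0 0 -6 0; 0 0 0 0 0 0 0; 0 0 0 0 0 0 0"}}

```text
t: 30.05
eef_pos: [0.4457, 0.2116, 0.1716]
tool_rot: [-0.009, 1.0, -0.009, -0.012]
contact_force: [0.0, -0.3, 0.1]
gripper_width: 0.997
```

```bash
python3 - <<'E'
from h import *
delta([.46,-.17,.18],0)
c="top";im=read_camera(c)[:,:,::-1].copy();s=np.s_[130:290,220:440]
cv2.imwrite("pics/g_top.png",cv2.resize(im[s],None,fx=3.5,fy=3.5,interpolation=2))
drawW(im,box(.4585,-.173,0,.144,.028,.0575),(0,255,255),c=c)
drawW(im,box(.4585,-.173,0,.144,.039,.0055),(0,255,0),c=c)
drawW(im,box(.494,-.173,0,.253,.06,.0125),(0,0,255),c=c)
cv2.imwrite("pics/go_top.png",cv2.resize(im[s],None,fx=3.5,fy=3.5,interpolation=2))
E
```

```text
t 30.05 pos [0.4457 0.2116 0.1716] yaw -1.0 F [ 0.  -0.3  0.1] w 0.997
  d cm [  1.43 -38.16   0.84] rot [-1.05 -1.41  0.98]
```

View pics/g_top.png

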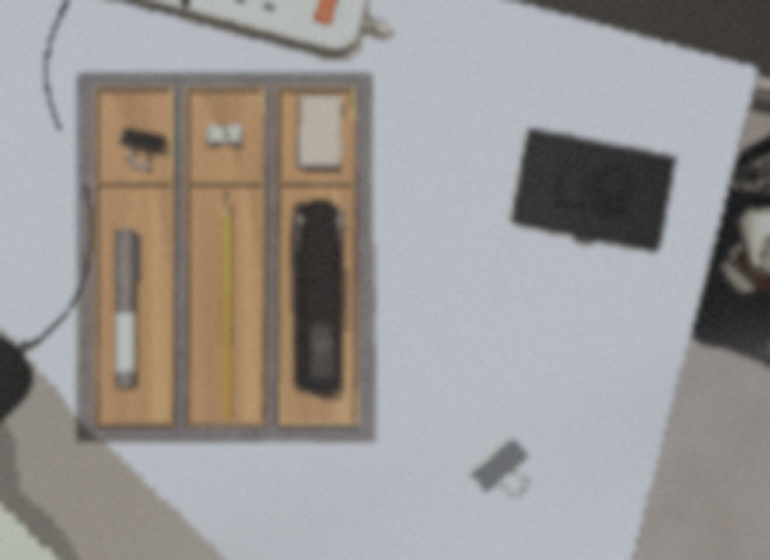

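View pics/go_top.png

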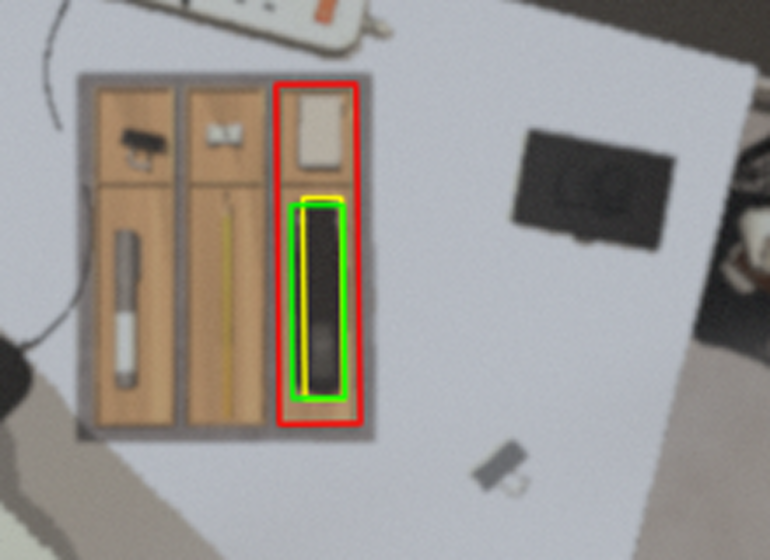

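```bash
python3 - <<'E'
from ov import *
def go(im,c):
    X,Y=.534,-.379
    drawW(im,box(.538,-.380,-9,.078,.113,.016),(255,0,255),c=c)
    for z in(.016,.034): drawW(im,box(X,Y,-7.5,.028,.056,z),(0,0,255),c=c)
    for z in(.061,.086): drawW(im,circ(X,Y,.014,z),(0,255,0),c=c)
A=[]
for c,s in(("top",np.s_[155:215,360:430]),("side",np.s_[130:190,230:300])):
    im=read_camera(c)[:,:,::-1].copy(); A.append(cv2.resize(im[s],None,fx=5,fy=5,interpolation=2)); go(im,c); A.append(cv2.resize(im[s],None,fx=5,fy=5,interpolation=2))
cv2.imwrite("pics/st.png",np.vstack([np.hstack(A[:2]),np.hstack(A[2:])]))
old=cv2.imread("pics/top0.png").astype(int); new=read_camera("top")[:,:,::-1].astype(int); d=np.abs(old-new).sum(2)
cv2.imwrite("pics/diff.png",np.clip(d*2,0,255).astype(np.uint8))
for n in("ink_pad_top","pencil_mid","highlighter_mid","stamp_mid","sharpener_mid"):
    for r in regions_of(n,"top")[:2]: print(n,round(r["conf"],2),r["point"],r["region"].sum(),rect("top",r["region"],.016))
E
```

```text
ink_pad_top 0.85 [390.0, 181.2] 973 [537.4, -378.6, 114.9, 76.1, 77.3]
pencil_mid 0.46 [284.7, 212.4] 211 [451.2, -106.6, 10.4, 152.6, 89.5]
highlighter_mid 0.82 [255.7, 216.0] 299 [453.0, -31.3, 19.3, 114.0, 87.4]
stamp_mid 0.76 [388.5, 185.0] 264 [540.2, -380.7, 57.7, 34.0, 89.6]
stamp_mid 0.42 [284.6, 220.6] 191 [449.9, -107.1, 10.3, 150.0, 88.0]
sharpener_mid 0.47 [284.0, 166.7] 53 [581.1, -105.0, 26.0, 13.1, 89.7]
```

View pics/st.png

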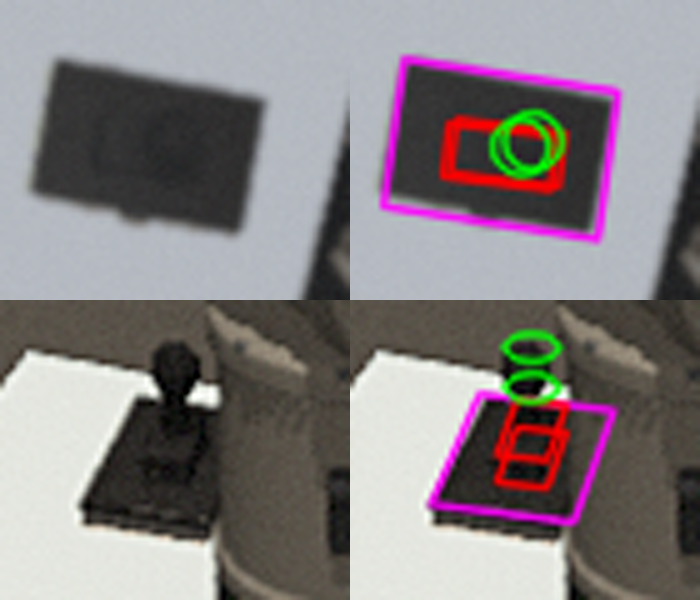

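View pics/diff.png

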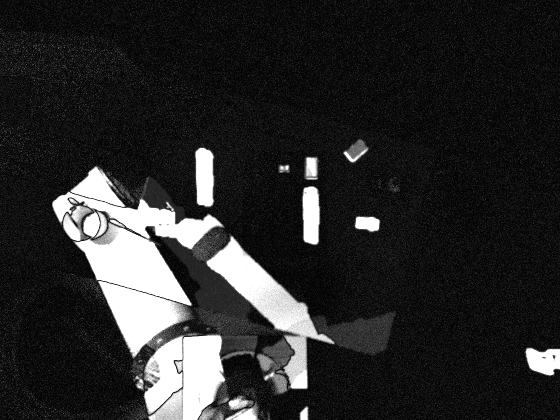

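```bash
python3 -c "
from station import *
o=get_obs();print(o['t'],o['contact_force'],o['joint_vel'].round(3))
print(hand_in())"
```

```text
30.5 [ 0.46246458  0.17481072 -0.1123241 ] [-0.003  0.001  0.     0.    -0.002  0.    -0.003]
the job is handed in; nothing more can be done
None
```

All four things are in place and the job was handed in at about 30.5 s of the 104 s; no verdict is reported.

- **Stapler:** it stands upright in the lane of the empty tray, within a few mm of the lane's centre in the top picture. On the way down it touched the left rim with about 5 N, so I re-centred it before letting go.
- **Carton:** it lies flat in the well behind the stapler, turned with its long side along the tray.
- **Sharpener:** I took the smaller of the two (measured about 26x14 mm). It lies flat in the well behind the pencil, at about (0.581, -0.105), about 2.5 mm from the well's centre.
- **Stamp:** it stands upright on the ink pad, about 3 to 5 mm from the middle.

**Last checks:** a before-and-after comparison of the top picture shows no change where the ink pad, pencil and highlighter lie. The arm was clear of everything at hand-in.

**One check disagreed:** a wrist picture taken just after the sharpener was released showed the stapler about 10 px off its expected outline. I put this down to the arm still settling. The side and top pictures taken afterwards show it in place and upright.

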